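# Couple a grease gun nozzle onto a leaning bearing nipple and hold it

## Task

Turn the blue indexing table by its red knob until it clicks into its detent (white line at the grey roller block, the bearing's brass grease nipple leaning towards you). Then take the brass-mouthed grease coupler out of its black holder, set it squarely over the leaning nipple and press it on along the nipple until the orange sprung collar snaps well down. Finish while still holding the coupler there against the spring, and leave the wax pot, tape roll and thread spool undisturbed.

Things in the scene. Friction and masses are not known exactly. Their poses are not given: they have to be found in the camera images.
- turntable (a joint): angle of the blue indexing table (170 mm across, top 33 mm above the bench) about its vertical axis, growing anticlockwise from above. 0 = detent (white line at the grey roller block, nipple leaning to the robot). Starts clockwise of it, -1.35 to -0.75; stops at -1.6, +0.5. Light friction; a sprung roller must be forced over a hump at -0.18 to -0.09 (some 6 N at the knob), then pulls it to 0
- turntable_axis (a point): point on the turntable's axis, on its top face; z up; its -y axis points along the white line, its -x axis is the side to which the nipple leans; both turn with the table. The fixed dark base under it is 180 mm across, the grey roller block (32 mm tall) stands on a lug 126 mm out
- turn_knob (a point): centre of the red round knob (25 mm across, 29 mm tall, its top 152 mm above the bench) on the turntable's upright steel post (11 mm thick), 75 mm from the turntable axis; moves with the table
- nipple: the brass grease nipple with its orange collar on the green bearing block (housing 60 mm across, 38 mm thick) bolted to the middle of the turntable; origin on the turntable axis at the housing's centre; its z axis runs out along the nipple, 25 degrees off vertical
- nipple_tip (a point): the tip of the nipple, 66 mm from the housing's centre along the nipple's z axis (this point's z axis too), about 127 mm above the bench; the nipple is 8.4 mm thick with a tapered tip and stands 10 mm out of the unpressed collar
- collar (a joint): travel (m) of the orange sprung collar, 28 mm across, down along the nipple: 0 = up, hard stop at 0.014. It takes 4 to 5 N to start, 9 to 10 N at 0.0025, then snaps through to 3 N at 0.0064; beyond, the spring holds back with 8 N at 0.0085, 10 N at 0.012. Past 0.0065 it counts as snapped in. It never latches: let go and it springs back up and pushes the coupler off
- collar_face (a point): centre of the collar's outer face, which the coupler's mouth presses on; moves with it; 10 mm below the nipple's tip when up; z axis along the nipple
- coupler: the loose grease coupler, 117 mm long, 0.22 kg, round about its own z axis; origin at the centre of its mouth (its lower end in the holder), z from the mouth to the grip's end. The brass mouth is 29 mm across, flares from 21 mm inside to an 11 mm bore after 10 mm, bore 31 mm deep; the steel grip is a 29 mm cylinder from 64 to 112 mm along z
- coupler_grip (a point): middle of the coupler's grip, on its axis, 90 mm from the mouth; z axis as the coupler's
- holder: fixed black cup on a steel foot (72 mm across) in which the coupler stands mouth down; origin under its centre; cup 35 mm across inside, rim 34 mm above the bench, its inner floor 6 mm above the bench
- wax_pot: cream wax pot, 50 mm across, 57 mm tall, loose bystander; origin under its centre
- tape_roll: roll of tape lying flat, 103 mm across, 25 mm tall, loose bystander; origin under its centre
- spool_rust: spool of rust-coloured thread, 57 mm across, 55 mm tall, standing, loose bystander; origin under its centre
Not all that is in view belongs to the job. There is more than one size of the coupler; the one meant has the size given above.

How it is judged (in metres and radians):
On the way, in this order (a step that is already met when the one before it is completed fails the run):
1. the table has been turned to its detent, the coupler still in its holder (value of joint turntable between -0.06 and 0.06 rad and horizontal distance between coupler and holder below 0.015 m), for 0.2 s.
2. the coupler has been lifted out of its holder in the fingers (height (world z) of coupler above 0.045 m and contact force between the fingers and coupler above 1 N), for 0.1 s.
3. the coupler has been pressed squarely on and the collar has snapped down (value of joint collar above 0.0065 m and angle between the z axis of coupler and the z axis of nipple, either way round below 0.15 rad and contact force between coupler and nipple above 2 N), for 0.2 s.
At the end, for the whole second after the job is handed in: the table is in its detent (within 0.06 rad of 0); the coupler, held in the fingers and at rest, sits on the nipple with its mouth within 5 mm of the collar face and its axis within 0.15 rad of the nipple's, keeping the collar pressed in past 6.5 mm with 2 to 40 N (all of step 3 and contact force between coupler and nipple below 40 N and distance between coupler and collar_face below 0.005 m and value of joint turntable between -0.06 and 0.06 rad and contact force between the fingers and coupler above 2 N and linear speed of coupler below 0.02 m/s); the arm keeps its last pose, push and grip.
It fails at once if a bystander (wax pot, tape roll or thread spool) is shifted by more than 20 mm (distance of any of wax_pot, tape_roll, spool_rust from where it was at the start of the episode above 0.02 m).
It also fails if it takes over 48 s, if anything falls off the work surface, if the arm or the gripper's body presses on something with over 40 N, if the wrist force passes 120 N, or if a joint passes its speed limit or range.

## Robot

A 6-joint arm with a two-finger parallel gripper is mounted at the origin on the work surface; the furniture and walls round the work are solid. World frame = base frame: x ahead of the robot, y to its left, z up, the work surface at z = 0. Lengths are in m, angles in degrees, forces in N, time in s.
With the tool pointing down it reaches from about 0.3 to 0.75 m from the base axis. Payload 8.5 kg.
Tool frame: the origin (TCP) lies on the centre line of the jaws, within the pads' length; the fingertips stand 17 mm ahead of it and the grasp point (between the pads) lies 2 mm behind it; z points along the fingers, y is the direction in which the jaws open and shut (so a half turn about z gives the same grasp; the last joint's range is limited). The gripper opens to 85 mm and grips with 20 to 120 N. Pads are 22 mm wide; open, the fingers measure 114 mm over their backs; the gripper's body (76 mm by 85 mm) begins 54 mm behind the grasp point. The pads swing forward as they close: fully open they stand 13 mm farther back than shut.
Start: joints at [-80.002, 21.807, 74.336, -0, 83.858, -12.336], TCP at [0.209, -0.509, 0.224] pointing down, gripper open.
Joint ranges: [-178.18, 178.18], [-50.72, 133.34], [12.68, 142.11], [-81.47, 261.47], [9.98, 163.14], [-165.26, 165.26]. Speed limits (degrees/s): [136.94, 136.94, 180, 180, 180, 180].

## Interface

Orientations are given as a 3x3 rotation matrix whose columns are the frame's x, y, z axes.
In Python, from rig import env, imaging, close_job gives the robot as it stands.
- The arm moves only by the tool step_arm, never from a script. Its argument "steps" is one flat list of numbers, 7 for each row, row after row: the opening, from 0 (shut) to 1 (fully open), then the shift along the tool's x, y, z as a fraction of full scale, then the turn, a rotation vector about the tool's x, y, z as a fraction of full scale. A call has 1 to 10 rows; each row is the pose to reach, as a shift and turn from the pose commanded when the call began, along the tool's axes at that moment; what a row does not reach only later rows make up. Full scale, the value 1, is 0.3 m for a shift and 45 degrees for a turn. A row lasts 1/10 s, in which the tool goes at most 50 mm and 8.59 degrees, less where a joint would pass 70% of its speed; a pose out of reach is approached as far as the arm can. A call with a number of a shift or a turn outside -1 to 1 is refused whole. A call with a gripper value outside its range is refused whole. The fingers move at their own pace and stop on an object; "grip_force" is the grip in N (left out, the last holds). Time passes only in rows, so rows that repeat a pose let the fingers close. It gives the time, the measured TCP pose, the force and the opening at its end, in the units of the state.
- env.observe(): the state, without advancing time (a new reading comes with each control period).
- imaging.get_image(name): name is "scene" or "top" or "wrist"; returns (picture, depth): 400x640x3 uint8, blue, green, red; 400x640 float32, m along the optical axis (not along the pixel's ray), 0 where there is no reading.
- imaging.get_calibration(name): a dict with "camera_matrix" (3x3 intrinsics, pixels), "k1" (the pictures are not rectified: a ray, as slopes to the right and down, at radius r is drawn at 1 + k1 r^2 times it, then the intrinsics apply), "world_from_camera" (4x4, takes a point from camera to world coordinates). Camera axes: x right, y down, z forward; pixel columns grow to the right and rows downward; lengths in m; the calibration is good to about 2 mm. A picture is of the moment at which its call begins: read the wrist's pose just before it. get_calibration takes no time and is no camera call; for the wrist camera it gives the pose at the moment of the call.
- close_job(): hands the job in, once; it reports no verdict.
Trained networks look in the newest picture that a camera, given by its name, has taken for a name from the list of things; names that differ only in an ending like _2 or _b are one class to them, and where a whole thing is asked for, a point or a joint stands for the part that bears it (a point fixed in the world has none). Each returns a list of dicts, best first, with "score" (0 to 1); they miss things now and then, are a little off and sometimes report something else, mostly with a low value. They report only what shows in the picture. A call takes as long as a camera call. They do not tell look-alikes from the thing itself.
- imaging.spot_in(camera, target): "pixel" ([column, row] in pixels, amid what is visible of it).
- imaging.regions_of(camera, target): "mask" (400x640 bool, what is visible of it) and "pixel" ([column, row] in pixels, amid what is visible of it).
- imaging.pinpoint(camera, target): "pixel" ([column, row] in pixels: a listed point, or the origin of a listed thing).
The state is a dict: "time_s": time; "q": joint angles; "qvel": joint speeds; "joint_efforts": joint torques, N m; "position": TCP position; "tool_rot": TCP orientation; "ft_force": force on the tool from outside, world axes, zero at the start; "wrist_torque": the same for the moment, N m; "grip_width": finger opening in m.
Only numpy, scipy, OpenCV 4.12 (cv2) and the standard library are available. Lean on these libraries where they do the work, as an engineer would, in place of code of your own. Each camera call takes 0.05 s, during which the arm holds its last target.

## Working session

There is one attempt and no reset: what is moved stays moved. The work goes in short steps, Python scripts to look and compute and a tool call to move; the robot and the scene stay as the last step left them, time stands still between calls to the robot, and variables do not carry over. Pictures are saved under pics/ and viewed, and the job is handed in when it is done.

Besides the shell and the picture viewer there is one more tool, called after "Request:" as name(argument=value, ...), one argument or row to a line, values as JSON. step_arm: Moves the arm, as the interface text tells. Shift numbers are shares of 0.3 m and turn numbers shares of 45 degrees, none past 1 either way. Its arguments: {"type":"object","properties":{"steps":{"type":"array","items":{"type":"number"}},"grip_force":{"type":"number"}},"required":["steps"]}

```bash
ls; mkdir -p pics
cat > h.py <<'E'
import numpy as np, cv2
from rig import env, imaging, close_job
def cal(n):
    c=imaging.get_calibration(n); return np.array(c["camera_matrix"]),float(c["k1"]),np.array(c["world_from_camera"])
def ray(n,px,c=None):
    K,k1,T=c or cal(n)
    d=np.array([(px[0]-K[0,2])/K[0,0],(px[1]-K[1,2])/K[1,1]]); u=d.copy()
    for _ in range(20): u=d/(1+k1*(u@u))
    return np.array([u[0],u[1],1.0])
def w(n,px,z,c=None):
    c=c or cal(n); return c[2][:3,:3]@(ray(n,px,c)*z)+c[2][:3,3]
def atz(n,px,h,c=None):
    c=c or cal(n); d=c[2][:3,:3]@ray(n,px,c); o=c[2][:3,3]; return o+d*(h-o[2])/d[2]
def proj(n,P,c=None):
    K,k1,T=c or cal(n); p=T[:3,:3].T@(np.array(P)-T[:3,3]); u=p[:2]/p[2]; u=u*(1+k1*(u@u)); return [K[0,0]*u[0]+K[0,2],K[1,1]*u[1]+K[1,2]]
def tri(n1,p1,c1,n2,p2,c2):
    A=np.zeros((3,3));b=np.zeros(3)
    for n,p,c in((n1,p1,c1),(n2,p2,c2)):
        d=c[2][:3,:3]@ray(n,p,c);d/=np.linalg.norm(d);M=np.eye(3)-np.outer(d,d);A+=M;b+=M@c[2][:3,3]
    return np.linalg.solve(A,b)
E
python3 - <<'E'
from h import *
np.set_printoptions(precision=4,suppress=True)
for n in("scene","top"):
    im,d=imaging.get_image(n); cv2.imwrite(f"pics/{n}0.png",im); np.save(f"{n}0d.npy",d)
    c=cal(n); print(n,c[0],c[1],c[2])
    for t in("turn_knob","nipple_tip","turntable_axis","coupler_grip","coupler","collar_face","nipple","holder","wax_pot","tape_roll","spool_rust"):
        r=imaging.pinpoint(n,t); print(t,[(np.round(x["pixel"]),round(x["score"],2)) for x in r[:3]])
print(env.observe())
E
```

```text
pics
scene [[468.4768   0.     316.0324]
 [  0.     468.4768 193.4394]
 [  0.       0.       1.    ]] -0.06248167826627479 [[-0.5737 -0.3355  0.7472 -0.4459]
 [-0.819   0.2248 -0.5279  0.7442]
 [ 0.0091 -0.9148 -0.4037  0.5842]
 [ 0.      0.      0.      1.    ]]
turn_knob [(array([247., 183.]), 0.66)]
nipple_tip [(array([275., 194.]), 0.56)]
turntable_axis [(array([284., 221.]), 0.76), (array([281., 196.]), 0.32)]
coupler_grip [(array([386., 163.]), 0.81), (array([357., 174.]), 0.59), (array([354., 202.]), 0.58)]
coupler [(array([282., 222.]), 0.6), (array([353., 205.]), 0.56)]
collar_face [(array([277., 195.]), 0.49)]
nipple [(array([279., 213.]), 0.7)]
holder [(array([352., 207.]), 0.56)]
wax_pot []
tape_roll []
spool_rust [(array([205., 249.]), 0.67)]
top [[462.873    0.     326.2969]
 [  0.     462.873  191.5534]
 [  0.       0.       1.    ]] 0.00896786135220449 [[ 0.0127 -0.9926  0.1206  0.3052]
 [-0.9999 -0.0135 -0.0054  0.1403]
 [ 0.0069 -0.1205 -0.9927  1.2082]
 [ 0.      0.      0.      1.    ]]
turn_knob [(array([274., 159.]), 0.83)]
nipple_tip [(array([288., 191.]), 0.53
[... 301 characters left out ...]
]
wax_pot [(array([382., 220.]), 0.74)]
tape_roll [(array([450., 232.]), 0.71), (array([401., 175.]), 0.3)]
spool_rust [(array([224., 170.]), 0.75)]
{'time_s': 1.2, 'q': array([-80.0015,  21.8079,  74.3361,  -0.002 ,  83.8592, -12.3351]), 'qvel': array([-0.0549, -0.0022,  0.0453, -0.1542,  0.0634, -0.1086]), 'joint_efforts': array([  0.001 , -44.8332, -23.1456,  -0.0002,   0.0006,   0.    ]), 'position': array([ 0.209 , -0.5087,  0.2242]), 'tool_rot': array([[ 0.925 ,  0.38  , -0.    ],
       [ 0.38  , -0.925 ,  0.    ],
       [-0.    , -0.0001, -1.    ]]), 'ft_force': array([ 0.4109, -1.0557, -0.7968]), 'wrist_torque': array([-0.0016,  0.0132,  0.0432]), 'grip_width': 0.08516474692094846}
```

View pics/scene0.png

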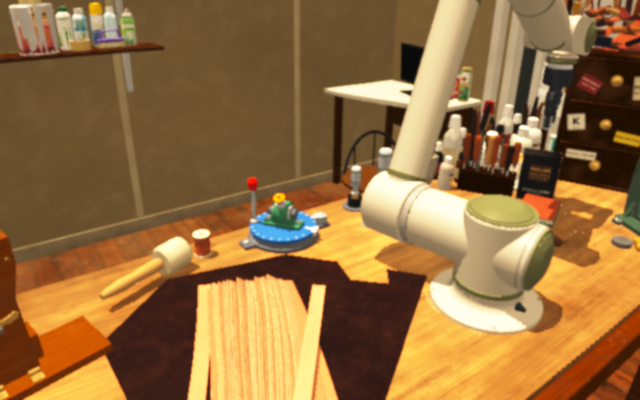

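View pics/top0.png

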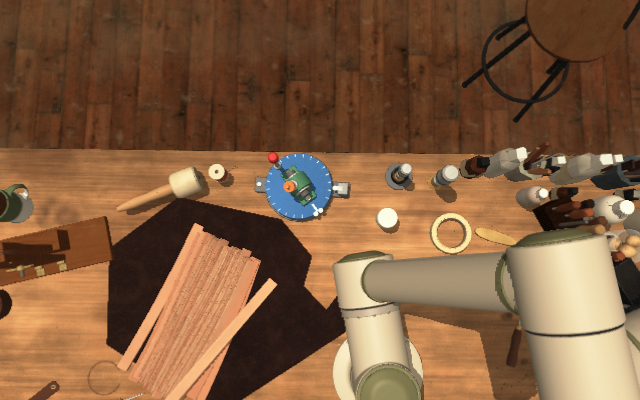

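Run:
```python
import cv2
a=cv2.imread("pics/scene0.png")[110:290,170:430]; cv2.imwrite("pics/c1.png",cv2.resize(a,None,fx=3,fy=3,interpolation=2))
a=cv2.imread("pics/top0.png")[110:280,200:490]; cv2.imwrite("pics/c2.png",cv2.resize(a,None,fx=2.7,fy=2.7,interpolation=2))
```

```text
(no output)
```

View pics/c1.png

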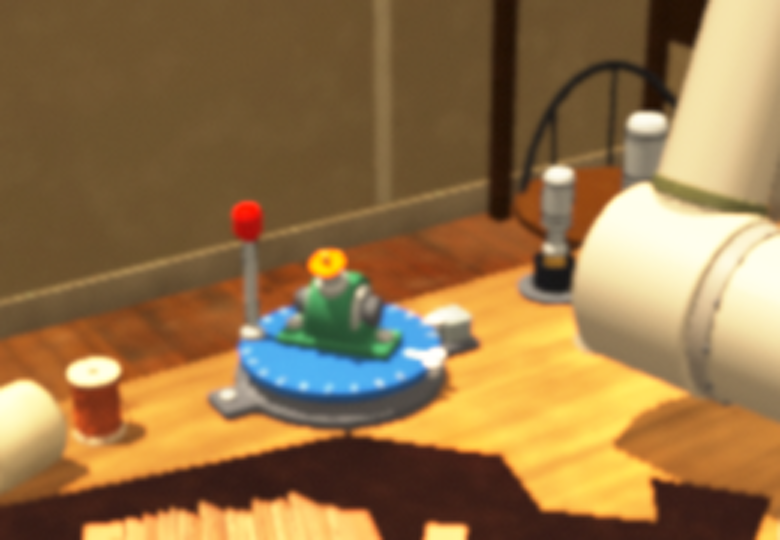

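View pics/c2.png

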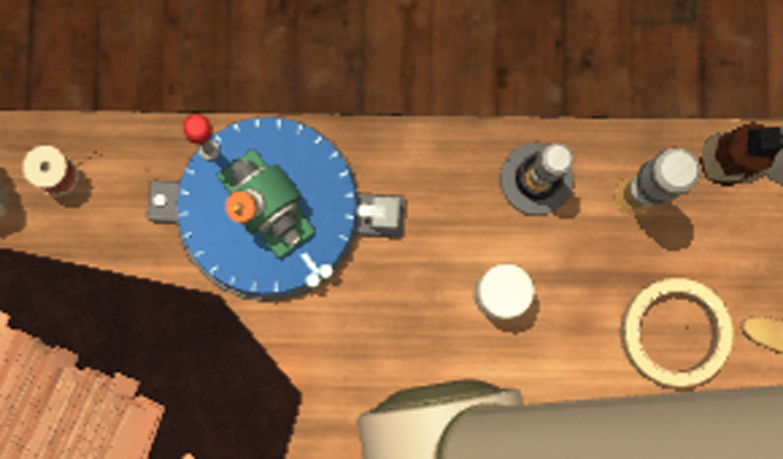

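In the top view, the turntable is at (297,186) with its knob at (274,158) upper-left, the white line points lower-right, and the roller block sits at (341,189). There are two coupler look-alikes. The one at (403,171) stands in the black cup with a grey foot. The one at (445,174) is bigger and has no cup. The wax pot is at (387,218), the tape at (450,232) and the spool at (218,172).

Run:
```python
from h import *
np.set_printoptions(precision=4,suppress=True)
ct,cs=cal("top"),cal("scene")
im=cv2.imread("pics/top0.png"); d=np.load("top0d.npy"); ds=np.load("scene0d.npy")
def T(px): 
    p=w("top",px,d[int(px[1]),int(px[0])],ct); return p
for nm,px in dict(knob=(274,158),block=(347,188),foot=(391,183),cupl_top=(406,168),big_top=(451,169),wax=(387,217),tape=(450,214),spool=(214,172),blue=(275,205),collar=(288,188),lineend=(318,211)).items(): print(nm,T(px))
print("knob tri",tri("top",(274,159),ct,"scene",(247+5,183),cs), atz("top",(274,158),.152,ct))
print("axis",atz("top",(296,186),.033,ct))
# blue disc fit
hsv=cv2.cvtColor(im,cv2.COLOR_BGR2HSV); m=cv2.inRange(hsv,(100,120,60),(120,255,255)); m[:140]=0;m[230:]=0;m[:,:250]=0;m[:,345:]=0
c,_=cv2.findContours(m,0,1); c=max(c,key=cv2.contourArea); hull=cv2.convexHull(c); print(cv2.fitEllipse(hull), m.sum()//255)
e=cv2.fitEllipse(hull); print("disc", atz("top",e[0],.033,ct))
m=cv2.inRange(hsv,(0,190,120),(6,255,255))|cv2.inRange(hsv,(174,190,120),(180,255,255)); ys,xs=np.nonzero(m[140:180,250:300]); print("red",xs.mean()+250,ys.mean()+140,len(xs),atz("top",(xs.mean()+250,ys.mean()+140),.15,ct))
for n,c,dd in(("top",ct,d),):
  for t in("coupler","holder"):
    for r in imaging.regions_of(n,t)[:3]:
      ys,xs=np.nonzero(r["mask"]); print(t,r["score"],r["pixel"],xs.min(),xs.max(),ys.min(),ys.max()); P=np.array([w(n,(x,y),dd[y,x],c) for x,y in zip(xs,ys)]); hi=P[P[:,2]>P[:,2].max()-.01]; print(P[:,2].max(),np.median(hi,0),np.ptp(hi,0))
```

```text
knob [0.5104 0.2568 0.151 ]
block [0.4575 0.0812 0.0358]
foot [ 0.4763 -0.0358  0.0057]
cupl_top [ 0.4959 -0.0542  0.1243]
big_top [ 0.4873 -0.149   0.168 ]
wax [ 0.3832 -0.0178  0.0583]
tape [ 0.3952 -0.1835  0.0266]
spool [0.4902 0.4159 0.0607]
blue [0.4117 0.2641 0.0333]
collar [0.4444 0.225  0.1223]
lineend [0.3975 0.1543 0.0378]
knob tri [0.5107 0.2592 0.1419] [0.5102 0.2567 0.152 ]
axis [0.4613 0.2117 0.033 ]
((298.38763427734375, 185.73233032226562), (64.79979705810547, 65.38227844238281), 69.04383850097656) 2288
disc [0.4621 0.2056 0.033 ]
red 272.7692307692308 157.5897435897436 39 [0.5115 0.2598 0.15  ]
coupler 0.76 [442.9, 175.4] 428 458 165 189
1.2082446343035764 [0.3052 0.1403 1.2082] [0. 0. 0.]
coupler 0.66 [402.2, 168.1] 394 411 163 180
0.12966391632216756 [ 0.4957 -0.0546  0.1233] [0.0252 0.0245 0.0098]
holder 0.62 [392.2, 177.7] 385 412 162 189
0.11873509803616944 [ 0.4934 -0.0518  0.1174] [0.022  0.0161 0.0027]
```

```bash
cat >> h.py <<'E'
from scipy.spatial.transform import Rotation as R
def down(yaw): # tool x axis yaw deg, pointing down
    a=np.radians(yaw); x=np.array([np.cos(a),np.sin(a),0]); z=np.array([0,0,-1.]); return np.c_[x,np.cross(z,x),z]
def rows(targets,start=None):
    """targets: list of (pos, Rot, opening); prints rows relative to start"""
    o=env.observe(); p0,R0=(o["position"],o["tool_rot"]) if start is None else start
    for p,Rt,g in targets:
        s=R0.T@(np.array(p)-p0)/.3; t=R.from_matrix(R0.T@Rt).as_rotvec(degrees=True)/45
        print(g,", ".join(f"{v:.3f}" for v in np.r_[s,t]))
E
python3 - <<'E'
from h import *
rows([((.33,-.28,.34),down(22.3),.5),((.40,-.10,.34),down(30),.5)])
rows([((.45,.05,.34),down(45),.5),((.5105,.2575,.25),down(45),.5)],((.40,-.10,.34),down(30)))
E
```

```text
0.5 0.663, -0.552, -0.386, -0.000, 0.000, 0.001
0.5 1.107, -1.018, -0.386, -0.000, -0.000, -0.170
0.5 0.394, -0.350, 0.000, 0.000, 0.000, -0.333
0.5 0.915, -0.848, 0.300, 0.000, 0.000, -0.333
```

Request:
step_arm(
  steps=[0.5,0.2,-0.15,-0.386,0,0,0,0.5,0.663,-0.552,-0.386,0,0,0,0.5,0.663,-0.552,-0.386,0,0,0,0.5,0.663,-0.552,-0.386,0,0,0,0.5,0.663,-0.552,-0.386,0,0,0,0.5,0.95,-0.87,-0.386,0,0,-0.1,0.5,0.95,-0.87,-0.386,0,0,-0.17,0.5,1,-0.95,-0.386,0,0,-0.17,0.5,1,-0.95,-0.386,0,0,-0.17],
)

```text
time_s: 2.2
position: [0.3783, -0.129, 0.3404]
tool_rot: [[0.866, 0.5, 0.001], [0.5, -0.866, -0.0], [0.0, 0.001, -1.0]]
ft_force: [0.6, -0.7, 0.2]
grip_width: 0.0428
```

Run:
```python
from h import *
o=env.observe(); print(o["time_s"],o["position"],o["ft_force"],o["q"])
rows([((.45,.05,.34),down(45),.5),((.5105,.2575,.25),down(45),.5)])
```

```text
2.2 [ 0.37834583 -0.12901626  0.34038621] [ 0.58199372 -0.73917936  0.19683807] [-3.59280775e+01  2.29604283e+00  8.10698060e+01  6.59136644e-03
  9.65904999e+01  2.40887696e+01]
0.5 0.505, -0.397, 0.001, 0.001, -0.000, -0.334
0.5 1.025, -0.896, 0.301, 0.001, -0.000, -0.334
```

Request:
step_arm(
  steps=[0.5,0.505,-0.397,0,0,0,-0.2,0.5,0.505,-0.397,0,0,0,-0.334,0.5,0.505,-0.397,0,0,0,-0.334,0.5,0.9,-0.8,0.1,0,0,-0.334,0.5,1,-0.87,0.25,0,0,-0.334,0.5,1,-0.89,0.25,0,0,-0.334,0.5,1,-0.89,0.25,0,0,-0.334,0.5,1,-0.89,0.25,0,0,-0.334,0.5,1,-0.89,0.25,0,0,-0.334],
)

```text
time_s: 3.1
position: [0.5043, 0.2536, 0.2626]
tool_rot: [[0.704, 0.71, -0.003], [0.71, -0.704, -0.0], [-0.002, -0.002, -1.0]]
ft_force: [-0.4, -0.9, -0.7]
grip_width: 0.0428
```

Run:
```python
from h import *
np.set_printoptions(precision=4,suppress=True)
o=env.observe(); print(o["time_s"],o["position"],o["ft_force"],o["q"])
im,d=imaging.get_image("wrist"); c=cal("wrist"); cv2.imwrite("pics/w1.png",im)
for t in("turn_knob","nipple_tip","turntable_axis","collar_face"):
    for r in imaging.pinpoint("wrist",t)[:2]:
        px=r["pixel"]; print(t,px,r["score"],w("wrist",px,d[int(px[1]),int(px[0])],c))
r=imaging.regions_of("wrist","turn_knob")
for x in r[:2]:
    ys,xs=np.nonzero(x["mask"]); P=np.array([w("wrist",(a,b),d[b,a],c) for a,b in zip(xs,ys)]);print(x["score"],len(xs))
    hi=P[abs(P[:,2]-.150)<.006]; print(len(hi), hi.min(0) if len(hi) else 0,hi.max(0) if len(hi) else 0)
```

```text
3.1 [0.5043 0.2536 0.2626] [-0.3698 -0.9274 -0.749 ] [14.6661 22.0327 67.6061  0.0441 90.5471 59.4462]
turn_knob [327.4, 167.5] 0.81 [0.5176 0.2616 0.1536]
nipple_tip [294.9, 248.0] 0.97 [0.4401 0.224  0.1156]
nipple_tip [329.2, 226.8] 0.26 [0.4726 0.2126 0.101 ]
collar_face [304.0, 242.1] 0.96 [0.4525 0.2241 0.1228]
```

View pics/w1.png

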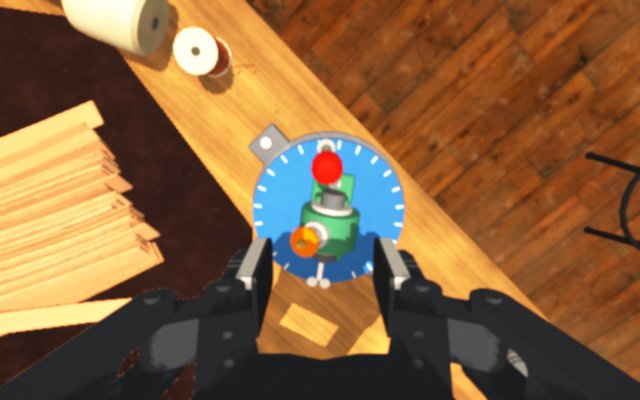

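The wrist view shows the red knob at (327,167), the orange collar at (305,241) and the table centred near (329,208). The jaws lie tangential to the table.

Run:
```python
from h import *
np.set_printoptions(precision=4,suppress=True)
c=cal("wrist"); im=cv2.imread("pics/w1.png"); hsv=cv2.cvtColor(im,cv2.COLOR_BGR2HSV)
m=cv2.inRange(hsv,(0,190,90),(6,255,255))|cv2.inRange(hsv,(174,190,90),(180,255,255)); m[:130]=0; m[200:]=0
ys,xs=np.nonzero(m); print(xs.min(),xs.max(),ys.min(),ys.max(),len(xs)); ctr=(xs.mean(),ys.mean())
for z in(.152,.1375): print(atz("wrist",ctr,z,c))
print("cam",c[2][:3,3])
m=cv2.inRange(hsv,(95,120,60),(120,255,255)); m[:,:240]=0;m[:,415:]=0
cc,_=cv2.findContours(m,0,1); h=cv2.convexHull(np.vstack([k for k in cc if cv2.contourArea(k)>30])); P=np.array([atz("wrist",p[0],.033,c)[:2] for p in h])
A=np.c_[2*P,np.ones(len(P))]; s=np.linalg.lstsq(A,(P**2).sum(1),rcond=None)[0]; print("disc",s[:2],np.sqrt(s[2]+s[0]**2+s[1]**2))
ct=cal("top");im=cv2.imread("pics/top0.png"); hsv=cv2.cvtColor(im,cv2.COLOR_BGR2HSV); m=cv2.inRange(hsv,(95,120,60),(120,255,255)); m[:140]=0;m[230:]=0;m[:,:255]=0;m[:,340:]=0
cc,_=cv2.findContours(m,0,1); h=cv2.convexHull(np.vstack([k for k in cc if cv2.contourArea(k)>30])); P=np.array([atz("top",p[0],.033,ct)[:2] for p in h])
A=np.c_[2*P,np.ones(len(P))]; s=np.linalg.lstsq(A,(P**2).sum(1),rcond=None)[0]; print("disc",s[:2],np.sqrt(s[2]+s[0]**2+s[1]**2))
```

```text
312 341 152 184 761
[0.5174 0.2566 0.152 ]
[0.5155 0.2545 0.1375]
cam [0.552  0.2958 0.4175]
disc [0.4659 0.2007] 0.08446342994057533
disc [0.4628 0.2055] 0.08368107529865074
```

Run:
```python
from h import *
rows([((.514,.256,.20),down(45),.5),((.514,.256,.136),down(45),.5)])
ax=np.array([.4635,.2035])
print("then")
st=((.514,.256,.136),down(45))
L=[]
for ph in(55,65,75,83,90,94):
    a=np.radians(ph); L.append((np.r_[ax+.074*np.array([np.cos(a),np.sin(a)]),.136],down(ph),.36))
rows(L,st)
```

```text
0.5 0.038, 0.005, 0.220, 0.001, -0.001, -0.002
0.5 0.038, 0.005, 0.433, 0.001, -0.001, -0.002
then
0.36 0.000, -0.038, 0.000, 0.000, 0.000, -0.222
0.36 -0.011, -0.080, 0.000, 0.000, 0.000, -0.444
0.36 -0.029, -0.119, 0.000, 0.000, 0.000, -0.667
0.36 -0.048, -0.147, 0.000, 0.000, 0.000, -0.844
0.36 -0.068, -0.170, 0.000, 0.000, 0.000, -1.000
0.36 -0.081, -0.181, 0.000, 0.000, 0.000, -1.089
```

Request:
step_arm(
  steps=[0.5,0.038,0.005,0.18,0,0,0,0.5,0.038,0.005,0.22,0,0,0,0.5,0.038,0.005,0.3,0,0,0,0.5,0.038,0.005,0.37,0,0,0,0.5,0.038,0.005,0.433,0,0,0,0.5,0.038,0.005,0.433,0,0,0],
)

```text
time_s: 4.0
position: [0.513, 0.2556, 0.1338]
tool_rot: [[0.708, 0.706, -0.003], [0.706, -0.708, -0.001], [-0.003, -0.002, -1.0]]
ft_force: [-0.6, 0.3, 0.0]
grip_width: 0.0427
```

Run:
```python
from h import *
o=env.observe(); print(o["time_s"],o["position"],o["ft_force"],o["q"])
for n in("wrist","top"):
    im,d=imaging.get_image(n); cv2.imwrite(f"pics/{n}2.png",im)
a=cv2.imread("pics/top2.png")[110:280,200:490]; cv2.imwrite("pics/c3.png",cv2.resize(a,None,fx=2.7,fy=2.7,interpolation=2))
```

```text
4.0 [0.51296304 0.25563907 0.13379087] [-0.57994414  0.30796581  0.03520071] [ 1.46629006e+01  2.86801374e+01  7.86680551e+01 -7.65055141e-03
  7.28526460e+01  5.97486285e+01]
```

View pics/wrist2.png

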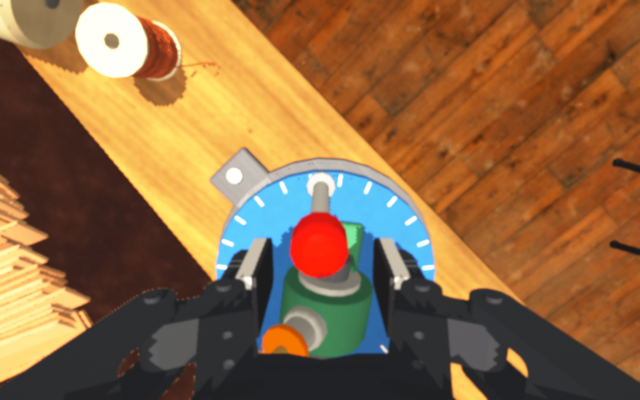

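View pics/c3.png

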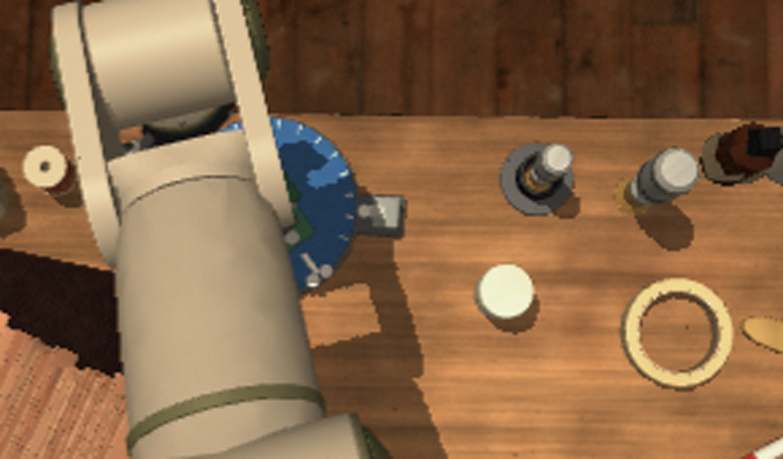

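Run:
```python
from h import *
np.set_printoptions(precision=4,suppress=True)
c=cal("wrist");o=env.observe();p=o["position"];Rt=o["tool_rot"]
for dz in(-.02,0,.017):
  for dx in(-.011,0,.011): print(dz,dx,proj("wrist",p+Rt@[dx,0,dz],c))
im=cv2.imread("pics/wrist2.png");hsv=cv2.cvtColor(im,cv2.COLOR_BGR2HSV)
m=cv2.inRange(hsv,(0,190,90),(6,255,255))|cv2.inRange(hsv,(174,190,90),(180,255,255)); m[:200]=0; m[290:]=0
ys,xs=np.nonzero(m); print(xs.min(),xs.max(),ys.min(),ys.max()); print(atz("wrist",(xs.mean(),ys.mean()),.145,c))
```

```text
-0.02 -0.011 [np.float64(321.8954354445357), np.float64(291.9914785689033)]
-0.02 0 [np.float64(321.8989742434903), np.float64(267.50415671725625)]
-0.02 0.011 [np.float64(321.90248515273873), np.float64(242.064181228667)]
0 -0.011 [np.float64(321.9827634441721), np.float64(269.14754608178555)]
0 0 [np.float64(321.9872607751025), np.float64(247.17941636848758)]
0 0.011 [np.float64(321.99179859578265), np.float64(224.44786052509244)]
0.017 -0.011 [np.float64(322.042386099536), np.float64(253.54143043559284)]
0.017 0 [np.float64(322.04734295497997), np.float64(233.339939675655)]
0.017 0.011 [np.float64(322.05236972187225), np.float64(212.49475958061782)]
290 347 213 277
[0.5166 0.2606 0.145 ]
```

Run:
```python
from h import *
ax=np.array([.463,.205])
L=[]
for ph in(45,52,59,66,73,79,84,88,92,94):
    a=np.radians(ph); L.append((np.r_[ax+.075*np.array([np.cos(a),np.sin(a)]),.134],down(ph),.36))
rows(L)
```

```text
0.36 0.008, 0.000, 0.008, 0.001, -0.001, -0.001
0.36 0.006, -0.030, 0.008, 0.001, -0.001, -0.157
0.36 0.001, -0.060, 0.008, 0.001, -0.001, -0.312
0.36 -0.009, -0.089, 0.008, 0.001, -0.001, -0.468
0.36 -0.021, -0.117, 0.008, 0.001, -0.001, -0.623
0.36 -0.035, -0.139, 0.007, 0.001, -0.001, -0.757
0.36 -0.048, -0.157, 0.007, 0.001, -0.001, -0.868
0.36 -0.059, -0.170, 0.007, 0.001, -0.001, -0.957
0.36 -0.071, -0.182, 0.007, 0.001, -0.001, -1.046
0.36 -0.078, -0.188, 0.007, 0.001, -0.001, -1.090
```

Request:
step_arm(
  steps=[0.36,0.01,0,0,0,0,0,0.36,0.01,0,0,0,0,0,0.36,0.006,-0.03,0,0,0,-0.157,0.36,0.001,-0.06,0,0,0,-0.312,0.36,-0.009,-0.089,0,0,0,-0.468,0.36,-0.021,-0.117,0,0,0,-0.623,0.36,-0.035,-0.139,0,0,0,-0.757,0.36,-0.048,-0.157,0,0,0,-0.868],
)

```text
time_s: 4.9
position: [0.4703, 0.2804, 0.1359]
tool_rot: [[0.099, 0.995, 0.002], [0.995, -0.099, 0.0], [0.0, 0.002, -1.0]]
ft_force: [0.9, -0.8, 0.1]
grip_width: 0.0304
```

Run:
```python
from h import *
o=env.observe(); print(o["time_s"],o["position"],o["ft_force"],o["wrist_torque"],o["grip_width"])
im,d=imaging.get_image("wrist"); cv2.imwrite(f"pics/wrist3.png",im)
ax=np.array([.463,.205])
L=[]
for ph in(84,88,92,94,96):
    a=np.radians(ph); L.append((np.r_[ax+.075*np.array([np.cos(a),np.sin(a)]),.134],down(ph),.36))
rows(L)
```

```text
4.9 [0.47034664 0.28037177 0.13591245] [ 0.85980611 -0.77828099  0.06045236] [-0.16731492 -0.223857    0.05964776] 0.030365221649708795
0.36 -0.003, 0.005, 0.006, 0.001, -0.000, 0.012
0.36 -0.003, -0.012, 0.006, 0.001, -0.000, -0.076
0.36 -0.005, -0.030, 0.006, 0.001, -0.000, -0.165
0.36 -0.006, -0.038, 0.006, 0.001, -0.000, -0.210
0.36 -0.008, -0.047, 0.006, 0.001, -0.000, -0.254
```

View pics/wrist3.png

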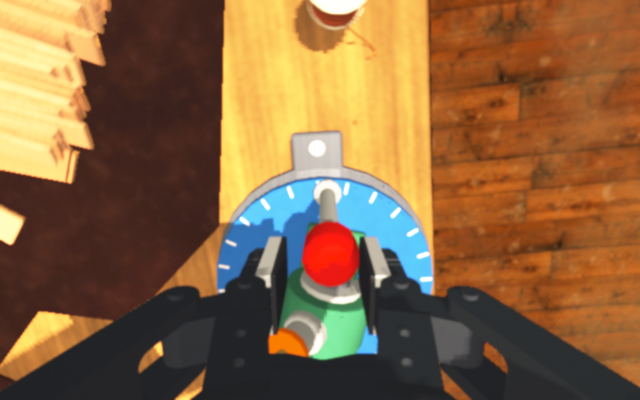

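The knob at (330,254) is being pushed by the right pad and is just short of the lug direction, so I'll keep pushing over the hump.

Request:
step_arm(
  steps=[0.36,-0.003,-0.012,0,0,0,-0.076,0.36,-0.005,-0.03,0,0,0,-0.165,0.36,-0.006,-0.038,0,0,0,-0.165,0.36,-0.006,-0.042,0,0,0,-0.165,0.36,-0.006,-0.042,0,0,0,-0.165],
)

```text
time_s: 5.45
position: [0.4574, 0.2797, 0.1353]
tool_rot: [[-0.024, 1.0, -0.0], [1.0, 0.024, -0.0], [-0.0, -0.0, -1.0]]
ft_force: [1.3, 0.1, 1.1]
grip_width: 0.0308
```

Run:
```python
from h import *
o=env.observe(); print(o["time_s"],o["position"],o["ft_force"],o["wrist_torque"],o["grip_width"])
im,d=imaging.get_image("wrist"); cv2.imwrite(f"pics/wrist4.png",im)
im,d=imaging.get_image("top"); cv2.imwrite(f"pics/c4.png",cv2.resize(im[110:280,200:490],None,fx=2.7,fy=2.7,interpolation=2))
```

```text
5.45 [0.45744898 0.27972261 0.13533674] [1.32092258 0.09111862 1.06765333] [ 0.05861258 -0.14647726  0.04180337] 0.030800794186283884
```

View pics/wrist4.png

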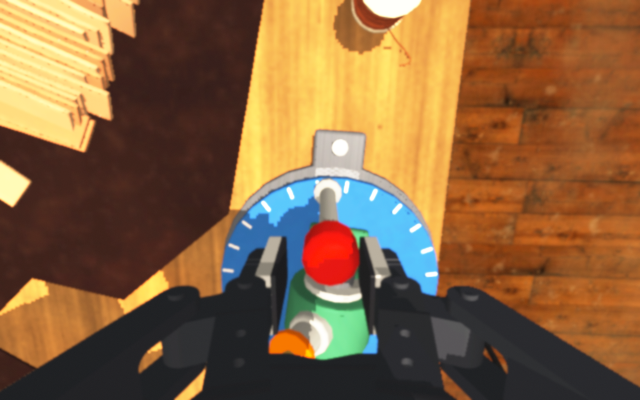

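View pics/c4.png

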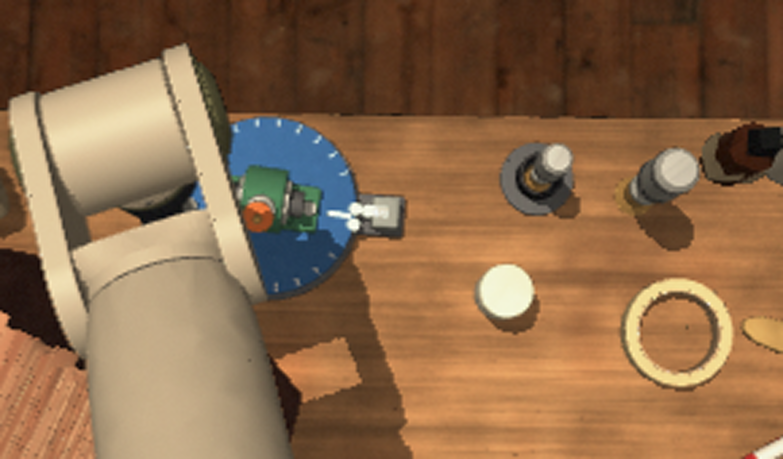

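The white line now ends at the roller block (crop (361,212) against (383,213)). I'll open, go up and check.

Request:
step_arm(
  steps=[0.6,-0.006,-0.02,0,0,0,0,0.6,-0.006,-0.02,0,0,0,0,0.6,-0.006,-0.02,-0.1,0,0,0,0.6,-0.006,-0.02,-0.25,0,0,0,0.6,-0.006,-0.02,-0.4,0,0,0,0.6,0,0,-0.5,0,0,0,0.6,-0.3,0,-0.6,0,0,0,0.6,-0.6,0,-0.6,0,0,0,0.6,-0.8,0,-0.6,0,0,0,0.6,-0.8,0,-0.6,0,0,0],
)

```text
time_s: 6.55
position: [0.462, 0.0812, 0.3127]
tool_rot: [[-0.027, 1.0, 0.0], [1.0, 0.027, -0.0], [-0.0, 0.0, -1.0]]
ft_force: [1.2, -0.3, 1.1]
grip_width: 0.0512
```

Run:
```python
from h import *
np.set_printoptions(precision=4,suppress=True)
o=env.observe(); print(o["time_s"],o["position"],o["ft_force"],o["wrist_torque"],o["grip_width"],o["q"])
im,d=imaging.get_image("wrist"); cv2.imwrite(f"pics/wrist5.png",im);np.save("w5d.npy",d); c=cal("wrist"); np.save("w5T.npy",c[2])
for t in("turn_knob","nipple_tip","turntable_axis","collar_face","coupler_grip","coupler","nipple"):
    for r in imaging.pinpoint("wrist",t)[:2]:
        px=r["pixel"]; print(t,px,r["score"],w("wrist",px,d[int(px[1]),int(px[0])],c))
im,d=imaging.get_image("top"); ct=cal("top"); cv2.imwrite("pics/top5.png",im);cv2.imwrite(f"pics/c5.png",cv2.resize(im[110:280,200:490],None,fx=2.7,fy=2.7,interpolation=2))
for t in("turn_knob","nipple_tip","turntable_axis","collar_face","coupler_grip"):
    for r in imaging.pinpoint("top",t)[:2]:
        px=r["pixel"]; print(t,px,r["score"],w("top",px,d[int(px[1]),int(px[0])],ct))
```

```text
6.55 [0.462  0.0812 0.3127] [ 1.1557 -0.2818  1.0993] [ 0.0387 -0.0102  0.0288] 0.05117734589551474 [-4.5399 10.4739 75.9621 -0.0024 93.5623 -6.0641]
nipple_tip [296.7, 19.4] 0.69 [0.4383 0.2025 0.1273]
turntable_axis [345.5, 250.6] 0.7 [ 0.4958 -0.0546  0.0315]
collar_face [301.6, 21.9] 0.63 [0.4425 0.2006 0.1277]
coupler_grip [351.7, 282.0] 0.91 [ 0.4968 -0.0507  0.1196]
coupler [345.2, 249.0] 0.93 [ 0.4957 -0.0544  0.0269]
coupler [333.4, 305.9] 0.92 [ 0.4831 -0.1476  0.0147]
nipple [327.4, 38.0] 0.67 [0.4651 0.1925 0.0982]
nipple [296.4, 19.8] 0.6 [0.438  0.2022 0.1273]
turn_knob [264.1, 179.6] 0.92 [0.4592 0.278  0.1532]
nipple_tip [296.1, 189.2] 0.49 [0.4419 0.2059 0.1215]
turntable_axis [291.1, 183.4] 0.59 [0.459  0.2197 0.0972]
collar_face [296.6, 190.6] 0.45 [0.438  0.2043 0.1263]
coupler_grip [447.0, 175.1] 0.81 [ 0.4739 -0.1411  0.1626]
```

View pics/wrist5.png

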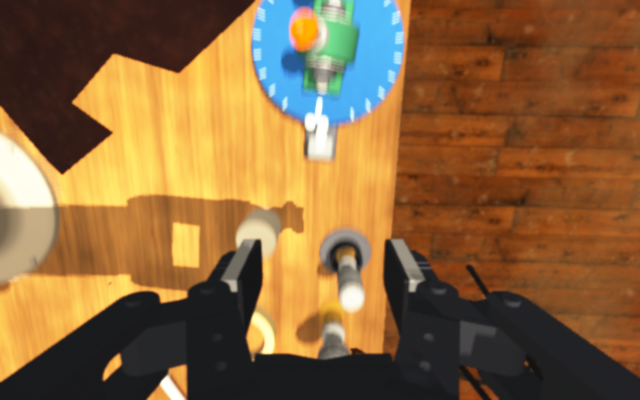

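View pics/c5.png

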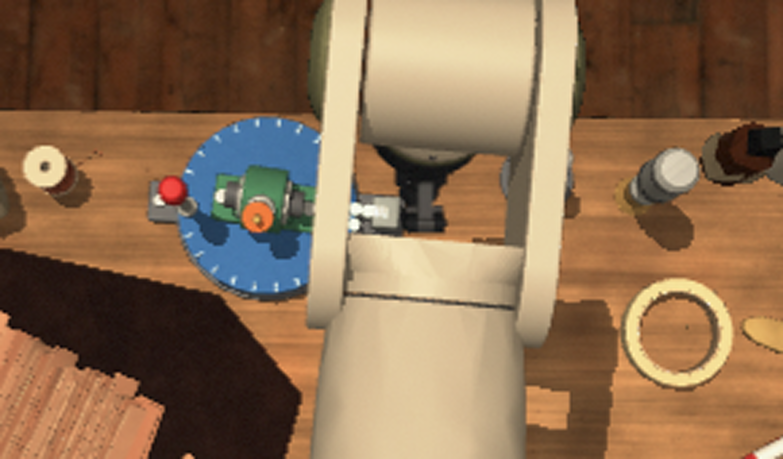

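The line end, roller block and post are in line and the nipple leans towards -x, so the table is in its detent. The coupler in the cup (wrist view (350,295)) has its top at 0.123 m, as described. The look-alike at (333,345) is taller at 0.168 m and has no cup. Next I'll go above the coupler.

Run:
```python
from h import *
rows([((.4955,-.0535,.24),down(90),.6)])
```

```text
0.6 -0.459, 0.097, 0.241, -0.000, -0.000, 0.034
```

Request:
step_arm(
  steps=[0.6,-0.3,0.06,0,0,0,0.034,0.6,-0.459,0.097,0.05,0,0,0.034,0.6,-0.459,0.097,0.15,0,0,0.034,0.6,-0.459,0.097,0.241,0,0,0.034,0.6,-0.459,0.097,0.241,0,0,0.034,0.6,-0.459,0.097,0.241,0,0,0.034],
)

```text
time_s: 7.85
position: [0.4955, -0.0537, 0.241]
tool_rot: [[0.0, 1.0, 0.0], [1.0, -0.0, 0.0], [0.0, 0.0, -1.0]]
ft_force: [0.2, -0.4, 0.3]
grip_width: 0.0515
```

Run:
```python
from h import *
np.set_printoptions(precision=4,suppress=True)
o=env.observe(); print(o["time_s"],o["position"],o["ft_force"])
c=cal("wrist");im,d=imaging.get_image("wrist"); cv2.imwrite(f"pics/wrist6.png",im);np.save("w6d.npy",d)
for t in("coupler_grip","coupler"):
    for r in imaging.pinpoint("wrist",t)[:2]:
        px=r["pixel"]; print(t,px,r["score"],w("wrist",px,d[int(px[1]),int(px[0])],c),atz("wrist",px,.096,c))
for r in imaging.regions_of("wrist","coupler")[:3]:
    ys,xs=np.nonzero(r["mask"]); P=np.array([w("wrist",(a,b),d[b,a],c) for a,b in zip(xs,ys)]); top=abs(P[:,2]-.122)<.004
    print(r["score"],r["pixel"],len(xs),top.sum(),P[top].min(0),P[top].max(0),P[top].mean(0))
    g=(P[:,2]>.072)&(P[:,2]<.118); print("side",g.sum(),P[g].min(0),P[g].max(0))
p=o["position"];print(proj("wrist",[p[0],p[1],.122],c))
```

```text
7.85 [ 0.4955 -0.0537  0.241 ] [ 0.1546 -0.4476  0.3183]
coupler_grip [304.4, 298.1] 0.89 [ 0.4823 -0.1321  0.156 ] [ 0.4789 -0.1688  0.096 ]
coupler_grip [324.5, 179.2] 0.58 [ 0.4972 -0.049   0.1246] [ 0.4973 -0.0556  0.096 ]
coupler [323.0, 162.7] 0.83 [ 0.4961 -0.0427  0.0893] [ 0.496  -0.0414  0.096 ]
coupler [309.4, 238.2] 0.69 [ 0.4813 -0.1386  0.0247] [ 0.484  -0.1092  0.096 ]
0.9 [306.3, 291.8] 4770 204 [ 0.4627 -0.1486  0.1181] [ 0.5012 -0.1307  0.126 ] [ 0.4831 -0.1355  0.122 ]
side 599 [ 0.4617 -0.2226  0.0721] [ 0.5015 -0.1308  0.118 ]
0.82 [321.7, 179.6] 1570 985 [ 0.4834 -0.0704  0.1184] [ 0.511  -0.0418  0.126 ] [ 0.4969 -0.0549  0.1236]
side 321 [ 0.4824 -0.0589  0.0728] [ 0.5112 -0.0416  0.1179]
[np.float64(322.3537332431643), np.float64(184.37251253705887)]
```

View pics/wrist6.png

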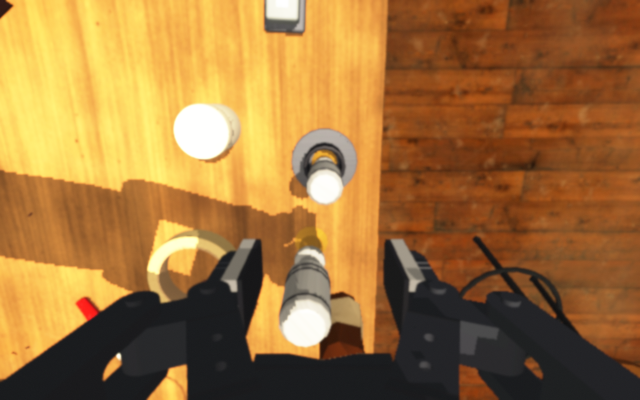

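The coupler top is a 29 mm disc centred at (0.497, -0.055, 0.123) at pixel (324,185). The look-alike at (305,315) is 38 mm wide. I'll descend and grasp.

Request:
step_arm(
  steps=[0.6,-0.005,0.005,0.15,0,0,0,0.6,-0.005,0.005,0.3,0,0,0,0.6,-0.005,0.005,0.4,0,0,0,0.6,-0.005,0.005,0.497,0,0,0,0.6,-0.005,0.005,0.497,0,0,0,0.25,-0.005,0.005,0.497,0,0,0,0.25,-0.005,0.005,0.497,0,0,0,0,-0.005,0.005,0.497,0,0,0,0,-0.005,0.005,0.497,0,0,0],
  grip_force=80,
)

```text
time_s: 8.95
position: [0.4979, -0.0559, 0.0933]
tool_rot: [[0.0, 1.0, 0.004], [1.0, -0.0, -0.001], [-0.001, 0.004, -1.0]]
ft_force: [-1.6, 0.5, 7.9]
grip_width: 0.026
```

Request:
step_arm(
  steps=[0,0,0,0,0,0,0,0,0,0,-0.05,0,0,0,0,0,0,-0.15,0,0,0,0,0,0,-0.3,0,0,0,0,0,0,-0.45,0,0,0,0,0,0,-0.55,0,0,0,0,0,0,-0.55,0,0,0],
)

```text
time_s: 9.65
position: [0.4982, -0.0559, 0.2613]
tool_rot: [[0.0, 1.0, 0.01], [1.0, -0.0, -0.003], [-0.003, 0.01, -1.0]]
ft_force: [0.9, 0.5, -1.3]
grip_width: 0.0259
```

Run:
```python
from h import *
np.set_printoptions(precision=4,suppress=True)
o=env.observe(); print(o["time_s"],o["position"],o["ft_force"],o["wrist_torque"],o["grip_width"],o["q"])
for n in("wrist","scene","top"):
  c=cal(n);im,d=imaging.get_image(n); cv2.imwrite(f"pics/{n}7.png",im);np.save(n+"7d.npy",d)
im=cv2.imread("pics/scene7.png"); cv2.imwrite("pics/c7.png",cv2.resize(im[90:270,180:450],None,fx=2.9,fy=2.9,interpolation=2))
```

```text
9.65 [ 0.4982 -0.0559  0.2613] [ 0.9459  0.4996 -1.2921] [ 0.0037 -0.0567 -0.0115] 0.025936542485436687 [-19.9574  15.1311  78.1138   0.0018  86.1674 -19.9411]
```

View pics/wrist7.png

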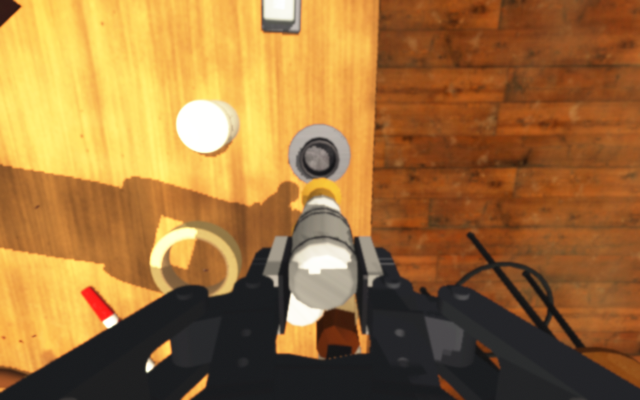

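View pics/c7.png

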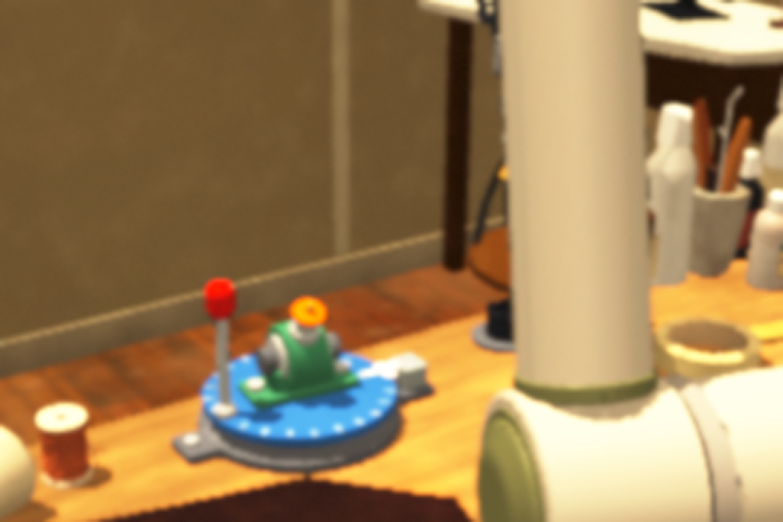

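Lifted: the cup at (319,155) is empty and the coupler is in the jaws with its brass mouth at (321,185). Next I'll check its pose in the hand and measure the nipple.

Run:
```python
from h import *
np.set_printoptions(precision=4,suppress=True)
o=env.observe();p=o["position"];Rt=o["tool_rot"];c=cal("wrist")
im=cv2.imread("pics/wrist7.png")
for dz in(.0873,.0233,-.0247,-.0297): 
    print(dz,proj("wrist",p+Rt@[0,0,dz],c), proj("wrist",p+Rt@[0.0,0.0145,dz],c),proj("wrist",p+Rt@[0.0145,0,dz],c),proj("wrist",p+Rt@[-0.0145,0,dz],c))
a=im[140:340,220:430].copy(); cv2.imwrite("pics/c8.png",cv2.resize(a,None,fx=3,fy=3,interpolation=2))
# nipple from scene
im=cv2.imread("pics/scene7.png"); cs=cal("scene")
for n in("scene","top"):
  d=np.load(n+"7d.npy"); c=cal(n)
  for t in("nipple_tip","collar_face","nipple","turn_knob"):
    for r in imaging.pinpoint(n,t)[:1]:
        px=r["pixel"]; print(n,t,px,round(r["score"],2),w(n,px,d[int(px[1]),int(px[0])],c))
a=np.hstack([cv2.resize(cv2.imread("pics/scene7.png")[170:270,230:330],None,fx=4,fy=4,interpolation=2),cv2.resize(cv2.imread("pics/top7.png")[140:240,240:340],None,fx=4,fy=4,interpolation=2)]); cv2.imwrite("pics/c9.png",a)
```

```text
0.0873 [np.float64(322.3714412945773), np.float64(195.3371435935684)] [np.float64(343.37064052754323), np.float64(195.34999327554692)] [np.float64(322.3813528648135), np.float64(174.79319815360347)] [np.float64(322.36179753857306), np.float64(215.2557316875089)]
0.0233 [np.float64(322.29795882242547), np.float64(228.52064570641517)] [np.float64(350.26608021203236), np.float64(228.54235360963398)] [np.float64(322.3097647959114), np.float64(201.7152017662522)] [np.float64(322.286545332303), np.float64(254.2710546934071)]
-0.0247 [np.float64(322.1999905625565), np.float64(272.69771033095566)] [np.float64(359.4618284355366), np.float64(272.7398280993361)] [np.float64(322.2133021664152), np.float64(237.9486872690052)] [np.float64(322.18719727143935), np.float64(305.69315730558463)]
-0.0297 [np.float64(322.185883837288), np.float64(279.0529399707532)] [np.float64(360.78624003051635), np.float64(279.09902211846384)] [np.float64(322.19931874685483), np.float64(243.1970851058011)] [np.float64(322.1729792485675), np.float64(313.0444600289904)]
scene nipple_tip [283.1, 191.3] 0.68 [ 2.3503 -0.9258 -0.8339]
scene collar_face [289.9, 198.9] 0.44 [0.4321 0.2012 0.1143]
scene nipple [283.2, 214.2] 0.7 [0.4346 0.2194 0.0771]
scene turn_knob [253.2, 191.6] 0.81 [0.4555 0.287  0.146 ]
top nipple_tip [294.5, 192.9] 0.45 [0.4323 0.2091 0.1277]
top collar_face [295.3, 189.2] 0.63 [0.4417 0.2077 0.1228]
top nipple [225.0, 169.5] 0.57 [0.5031 0.3968 0.0233]
top turn_knob [264.0, 181.9] 0.77 [0.4539 0.2781 0.1529]
```

View pics/c8.png

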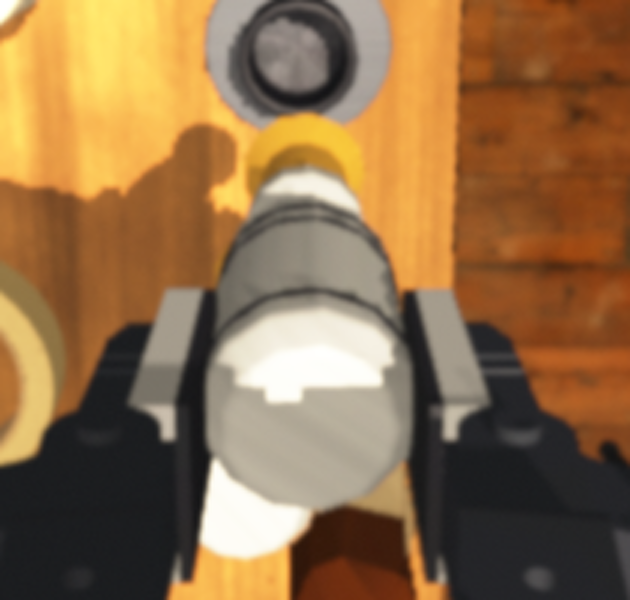

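View pics/c9.png

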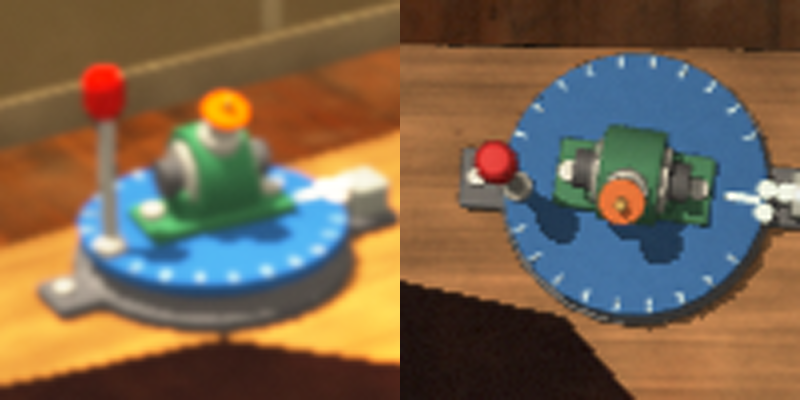

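Run:
```python
from h import *
np.set_printoptions(precision=4,suppress=True)
o=env.observe();p=o["position"];Rt=o["tool_rot"];c=cal("wrist");d=np.load("wrist7d.npy")
def tl(px): return Rt.T@(w("wrist",px,d[px[1],px[0]],c)-p)
print("end face"); 
for px in [(323,y) for y in range(236,312,8)]: print(px,d[px[1],px[0]],tl(px))
for px in [(x,275) for x in range(286,362,6)]: print(px,tl(px))
print("mouth")
for px in [(320,y) for y in range(176,238,4)]: print(px,tl(px))
print("grip row 225")
for px in [(x,225) for x in range(288,358,5)]: print(px,tl(px))
print("mouth row 190")
for px in [(x,190) for x in range(298,346,4)]: print(px,tl(px))
```

```text
end face
(323, 236) 0.13807404 [ 0.0145  0.0003 -0.0226]
(323, 244) 0.13521163 [ 0.0127  0.0003 -0.0261]
(323, 252) 0.13209501 [ 0.0111  0.0003 -0.0298]
(323, 260) 0.13152923 [ 0.0085  0.0003 -0.0311]
(323, 268) 0.13193953 [ 0.0055  0.0003 -0.0315]
(323, 276) 0.1328593 [ 0.0022  0.0003 -0.0314]
(323, 284) 0.13423699 [-0.0013  0.0003 -0.031 ]
(323, 292) 0.13372037 [-0.0039  0.0003 -0.0322]
(323, 300) 0.13596676 [-0.008   0.0003 -0.031 ]
(323, 308) 0.0 [ 0.0667  0.0001 -0.1515]
(286, 275) [ 0.0044 -0.013  -0.0347]
(292, 275) [ 0.0017 -0.0113 -0.0298]
(298, 275) [ 0.0019 -0.009  -0.0302]
(304, 275) [ 0.0031 -0.0067 -0.0323]
(310, 275) [ 0.003  -0.0045 -0.0322]
(316, 275) [ 0.0029 -0.0023 -0.032 ]
(322, 275) [ 0.0031 -0.0001 -0.0323]
(328, 275) [ 0.002   0.0021 -0.0302]
(334, 275) [ 0.003   0.0043 -0.032 ]
(340, 275) [ 0.0029  0.0065 -0.0319]
(346, 275) [ 0.0027  0.0088 -0.0315]
(352, 275) [ 0.0026  0.011  -0.0314]
(358, 275) [ 0.0034  0.0131 -0.0328]
mouth
(320, 176) [-0.0168 -0.0026  0.2246]
(320, 180) [ 0.0122 -0.0016  0.0817]
(320, 184) [ 0.0105 -0.0016  0.0775]
(320, 188) [ 0.0089 -
[... 730 characters left out ...]
]
(323, 225) [ 0.0137  0.0003 -0.0083]
(328, 225) [ 0.0132  0.0024 -0.0072]
(333, 225) [ 0.0128  0.0046 -0.0059]
(338, 225) [ 0.0117  0.0069 -0.003 ]
(343, 225) [0.0095 0.0094 0.0029]
(348, 225) [0.0063 0.0124 0.0116]
(353, 225) [-0.0862  0.0373  0.2616]
mouth row 190
(298, 190) [-0.0418 -0.029   0.2607]
(302, 190) [ 0.0042 -0.0139  0.0858]
(306, 190) [ 0.0059 -0.0109  0.0794]
(310, 190) [ 0.0068 -0.0081  0.076 ]
(314, 190) [ 0.0077 -0.0054  0.0725]
(318, 190) [ 0.0086 -0.0028  0.0693]
(322, 190) [ 0.0089 -0.0003  0.0679]
(326, 190) [0.008  0.0023 0.0716]
(330, 190) [0.0067 0.005  0.0763]
(334, 190) [0.006  0.0077 0.0792]
(338, 190) [0.0051 0.0105 0.0826]
(342, 190) [-0.0418  0.0232  0.2609]
```

```bash
cat >> h.py <<'E'
def tilt(deg=25,az=0.0):
    t=np.radians(deg); n=np.array([-np.sin(t)*np.cos(az),-np.sin(t)*np.sin(az),np.cos(t)]); z=-n
    x=np.array([0,1.,0]); x-=z*(x@z); x/=np.linalg.norm(x); return np.c_[x,np.cross(z,x),z],n
E
python3 - <<'E'
from h import *
Rt,n=tilt(); tip=np.array([.435,.205,.127])
rows([((.45,.05,.30),down(90),0),(tip+n*.146,Rt,0)])
E
```

```text
0 0.352, -0.156, -0.147, -0.001, -0.000, -0.001
0 0.868, -0.412, -0.012, -0.556, -0.000, -0.001
```

Request:
step_arm(
  steps=[0,0.15,-0.08,-0.1,0,0,0,0,0.3,-0.156,-0.147,-0.15,0,0,0,0.45,-0.2,-0.14,-0.3,0,0,0,0.6,-0.3,-0.1,-0.45,0,0,0,0.75,-0.38,-0.05,-0.556,0,0,0,0.868,-0.412,-0.012,-0.556,0,0,0,0.868,-0.412,-0.012,-0.556,0,0,0,0.868,-0.412,-0.012,-0.556,0,0,0,0.868,-0.412,-0.012,-0.556,0,0],
)

```text
time_s: 11.1
position: [0.3741, 0.2042, 0.26]
tool_rot: [[0.002, 0.906, 0.423], [1.0, -0.001, -0.001], [-0.0, 0.423, -0.906]]
ft_force: [-0.1, -0.6, -1.6]
grip_width: 0.026
```

Run:
```python
from h import *
np.set_printoptions(precision=4,suppress=True)
o=env.observe(); print(o["time_s"],o["position"],o["tool_rot"],o["ft_force"],o["grip_width"],o["q"])
for n in("wrist","scene","top"):
  c=cal(n);im,d=imaging.get_image(n); cv2.imwrite(f"pics/{n}10.png",im);np.save(n+"10d.npy",d)
  for t in("nipple_tip","collar_face"):
    for r in imaging.pinpoint(n,t)[:1]:
        px=r["pixel"]; print(n,t,px,round(r["score"],2),w(n,px,d[int(px[1]),int(px[0])],c))
im=cv2.imread("pics/scene10.png"); cv2.imwrite("pics/c10.png",cv2.resize(im[110:260,200:360],None,fx=4,fy=4,interpolation=2))
```

```text
11.1 [0.3741 0.2042 0.26  ] [[ 0.0015  0.906   0.4232]
 [ 1.     -0.0013 -0.0008]
 [-0.0002  0.4232 -0.906 ]] [-0.0938 -0.6319 -1.637 ] 0.02599844285593209 [ 17.251   -1.5029 102.3753  -8.8241  55.4186  20.8234]
wrist nipple_tip [323.9, 168.6] 0.68 [0.4382 0.211  0.1276]
wrist collar_face [322.6, 168.6] 0.66 [0.4375 0.2109 0.1263]
scene nipple_tip [284.8, 192.8] 0.58 [ 2.3712 -0.9532 -0.8607]
scene collar_face [289.4, 195.7] 0.65 [0.4416 0.1966 0.1181]
top nipple_tip [294.5, 191.8] 0.66 [0.4351 0.2092 0.1261]
top collar_face [295.1, 189.3] 0.4 [0.4408 0.2078 0.1279]
```

View pics/wrist10.png

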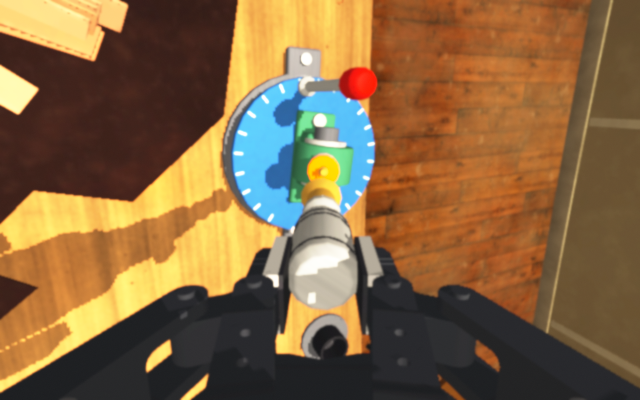

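View pics/c10.png

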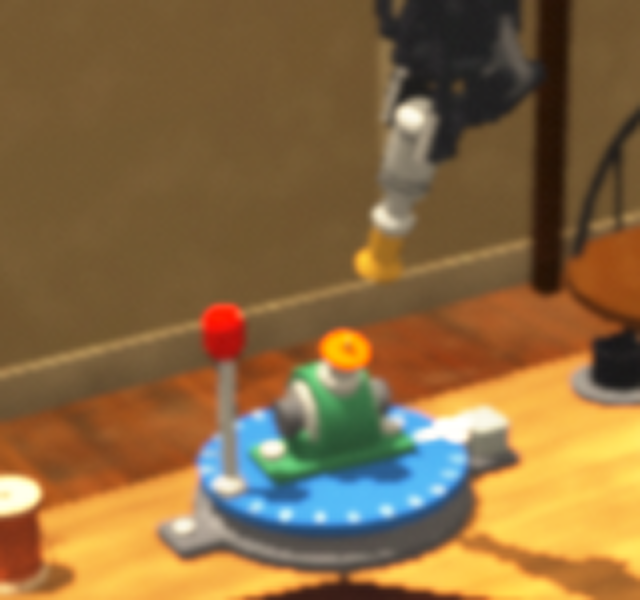

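Run:
```python
from h import *
np.set_printoptions(precision=4,suppress=True)
o=env.observe();p=o["position"];Rt=o["tool_rot"];c=cal("wrist");d=np.load("wrist10d.npy")
for s in(.086,.136,.146,.156,.166): print(s,proj("wrist",p+Rt@[-.0007,0,s],c))
im=cv2.imread("pics/wrist10.png")
cv2.imwrite("pics/c11.png",cv2.resize(im[40:250,220:390],None,fx=3.4,fy=2.85,interpolation=2))
hsv=cv2.cvtColor(im,cv2.COLOR_BGR2HSV)
m=cv2.inRange(hsv,(95,120,60),(120,255,255)); m[:,:215]=0;m[:,390:]=0;m[:60]=0;m[245:]=0
cc,_=cv2.findContours(m,0,1); h=cv2.convexHull(np.vstack([k for k in cc if cv2.contourArea(k)>30])); P=np.array([atz("wrist",q[0],.033,c)[:2] for q in h])
A=np.c_[2*P,np.ones(len(P))]; s=np.linalg.lstsq(A,(P**2).sum(1),rcond=None)[0]; print("disc",s[:2],np.sqrt(s[2]+s[0]**2+s[1]**2))
for nm,px in dict(post=(307,87),knob=(358,83),lug=(304,60),lugE=(305,53)).items(): print(nm,d[px[1],px[0]],w("wrist",px,d[px[1],px[0]],c))
m=cv2.inRange(hsv,(8,170,150),(22,255,255)); ys,xs=np.nonzero(m[150:190,295:350]); print("orange",xs.mean()+295,ys.mean()+150,len(xs))
P=np.array([w("wrist",(x+295,y+150),d[y+150,x+295],c) for x,y in zip(xs,ys)]); print(P.mean(0),np.median(P,0))
Q=P[abs(P[:,2]-.118)<.02]; cen=Q.mean(0); u,s_,v=np.linalg.svd(Q-cen); print("normal",v[2],s_)
```

```text
0.086 [np.float64(321.30723379655484), np.float64(197.03217733514882)]
0.136 [np.float64(321.5184055756394), np.float64(180.4015403317888)]
0.146 [np.float64(321.55260470803444), np.float64(177.70723286818279)]
0.156 [np.float64(321.5847023766997), np.float64(175.17823454632594)]
0.166 [np.float64(321.61488672213244), np.float64(172.79976718519256)]
disc [0.4631 0.2049] 0.08450348831087111
post 0.35990828 [0.4551 0.2789 0.0504]
knob 0.26937607 [0.4537 0.2798 0.1531]
lug 0.38694385 [0.4664 0.3073 0.0161]
lugE 0.39109474 [0.4699 0.315  0.0107]
orange 314.6698412698413 178.14603174603175 315
[0.4177 0.2111 0.153 ] [0.4073 0.2126 0.1807]
normal [-0.8671 -0.0634  0.494 ] [0.0564 0.0509 0.0236]
```

View pics/c11.png

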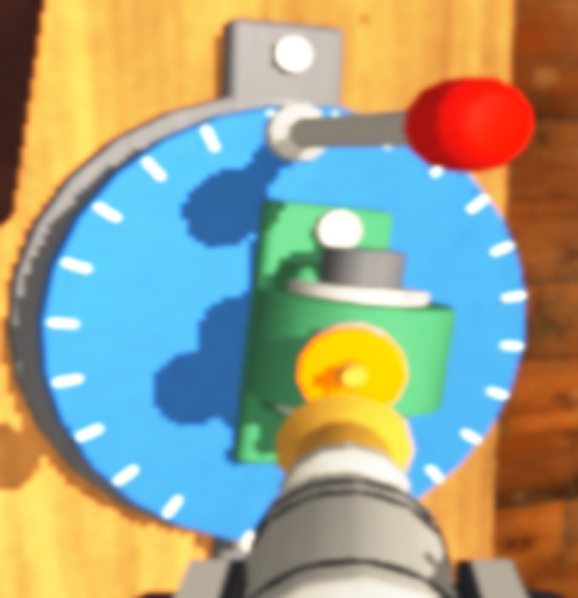

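Run:
```python
from h import *
np.set_printoptions(precision=4,suppress=True)
c=cal("top")
im=cv2.imread("pics/top7.png")
# rectify to world at z=.033 : 0.25 m square around axis, 3 px/mm ; up=+x, left=+y
ax=np.array([.463,.205]); S=2.5; N=650
def warp(n,im,c,z):
    mx=np.zeros((N,N),np.float32);my=mx.copy()
    for r in range(N):
        for q in range(N):
            P=[ax[0]-(r-N/2)/S/1000, ax[1]-(q-N/2)/S/1000, z]
            mx[r,q],my[r,q]=proj(n,P,c)
    return cv2.remap(im,mx,my,cv2.INTER_CUBIC)
a=warp("top",im,c,.033)
for g in(-1,0,1):
    cv2.line(a,(0,N//2+g*0),(N,N//2),(0,255,255),1)
cv2.circle(a,(N//2,N//2),int(85*S),(0,255,255),1)
cv2.imwrite("pics/rect.png",a)
```

```text
(no output)
```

View pics/rect.png

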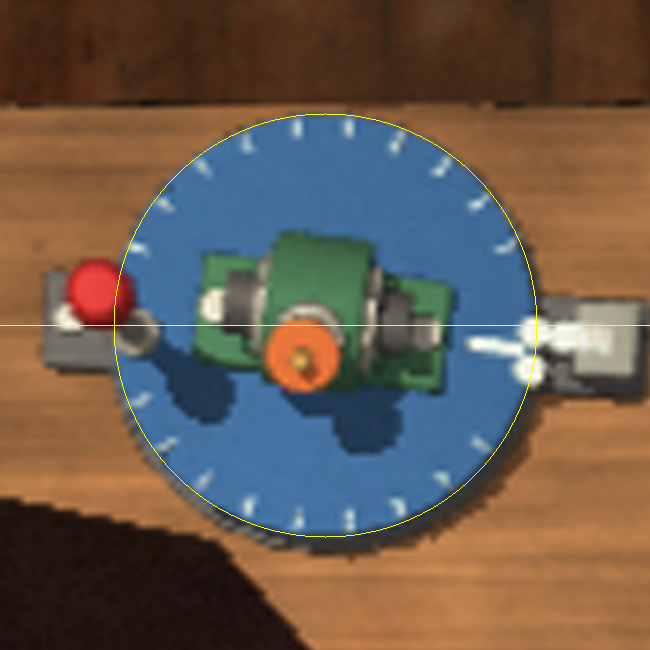

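```bash
cat > rect.py <<'E'
from h import *
def warp(n,im,c,z,ax=(.463,.205),S=2.5,N=650):
    r,q=np.mgrid[0:N,0:N]; X=ax[0]-(r-N/2)/S/1000; Y=ax[1]-(q-N/2)/S/1000
    P=np.stack([X,Y,np.full_like(X,z)],-1)-c[2][:3,3]; P=P@c[2][:3,:3]
    u=P[...,:2]/P[...,2:]; u=u*(1+c[1]*(u**2).sum(-1,keepdims=True))
    mx=(c[0][0,0]*u[...,0]+c[0][0,2]).astype(np.float32); my=(c[0][1,1]*u[...,1]+c[0][1,2]).astype(np.float32)
    return cv2.remap(im,mx,my,cv2.INTER_CUBIC)
E
python3 - <<'E'
from rect import *
cw=cal("wrist"); T5=np.load("w5T.npy")
im=cv2.imread("pics/wrist5.png")
a=warp("wrist",im,(cw[0],cw[1],T5),.033,ax=(.463,.15),S=2.7)
cv2.line(a,(0,325),(650,325),(0,255,255),1); cx=int(325-.055*2700); cv2.circle(a,(cx,325),int(85*2.7),(0,255,255),1)
cv2.imwrite("pics/rect5.png",a)
b=warp("wrist",cv2.imread("pics/wrist10.png"),cw,.033,S=2.7); cv2.line(b,(0,325),(650,325),(0,255,255),1);cv2.circle(b,(325,325),int(85*2.7),(0,255,255),1); cv2.imwrite("pics/rect10.png",b)
E
```

```text
(no output)
```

View pics/rect5.png

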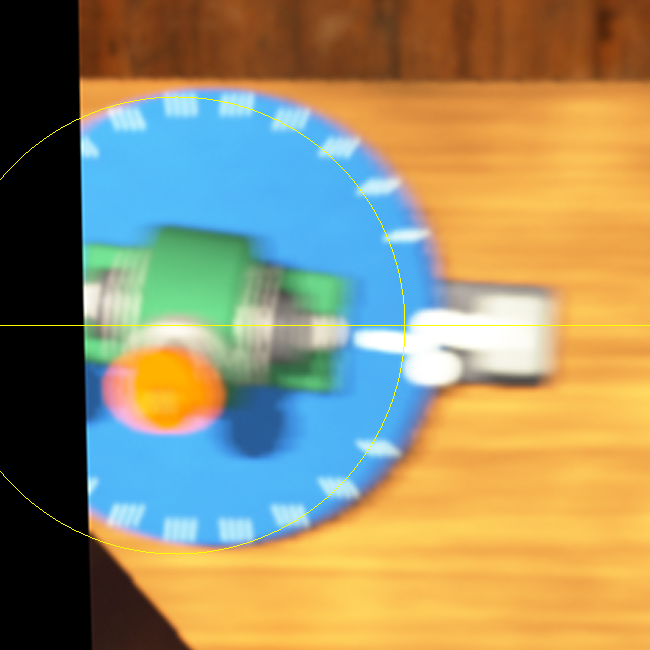

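View pics/rect10.png

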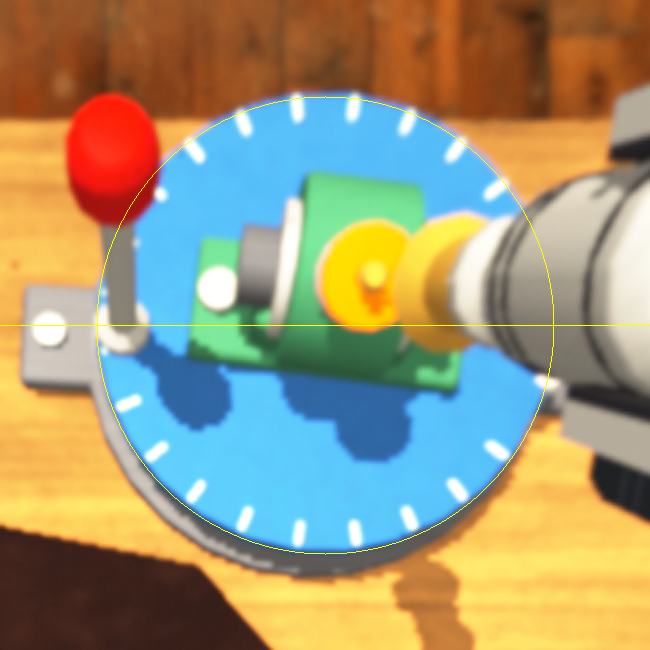

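Run:
```python
from rect import *
np.set_printoptions(precision=4,suppress=True)
cw=cal("wrist"); T5=np.load("w5T.npy"); c5=(cw[0],cw[1],T5); ct=cal("top")
d10=np.load("wrist10d.npy"); d5=np.load("w5d.npy")
for px in [(293,52),(318,52),(305,53),(293,70)]: print("lug10",w("wrist",px,d10[px[1],px[0]],cw))
for px in [(312,145),(330,145),(320,155),(320,150)]: print("blk5",w("wrist",px,d5[px[1],px[0]],c5))
a=warp("wrist",cv2.imread("pics/wrist10.png"),cw,.010,ax=(.463,.31),S=9,N=400)
b=warp("wrist",cv2.imread("pics/wrist5.png"),c5,.035,ax=(.46,.09),S=9,N=400)
for x in(a,b):
    for k in range(0,400,50): cv2.line(x,(0,k),(400,k),(0,255,255),1)
cv2.imwrite("pics/r12.png",np.hstack([a,b]))
e=warp("top",cv2.imread("pics/top0.png"),ct,.010,ax=(.463,.31),S=9,N=400)
f=warp("top",cv2.imread("pics/top7.png"),ct,.034,ax=(.46,.09),S=9,N=400)
for x in(e,f):
    for k in range(0,400,50): cv2.line(x,(0,k),(400,k),(0,255,255),1)
cv2.imwrite("pics/r13.png",np.hstack([e,f]))
```

```text
lug10 [0.4557 0.3152 0.0117]
lug10 [0.4845 0.3164 0.0126]
lug10 [0.4699 0.315  0.0107]
lug10 [0.455  0.2971 0.0121]
blk5 [0.4503 0.0831 0.0353]
blk5 [0.4718 0.0835 0.0351]
blk5 [0.46   0.0672 0.0107]
blk5 [0.4599 0.077  0.0335]
```

View pics/r12.png

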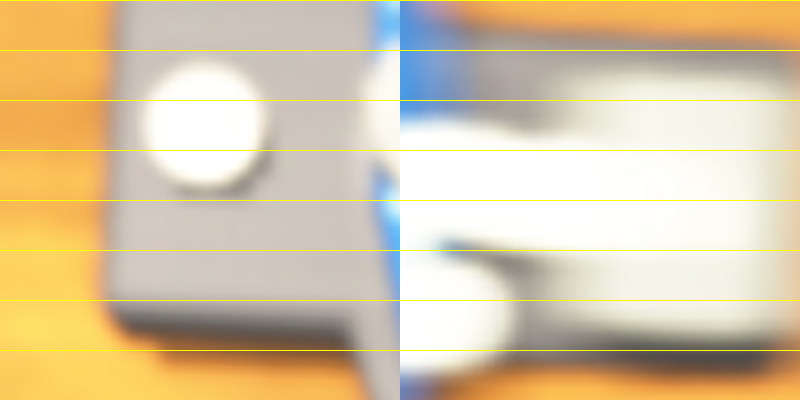

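View pics/r13.png

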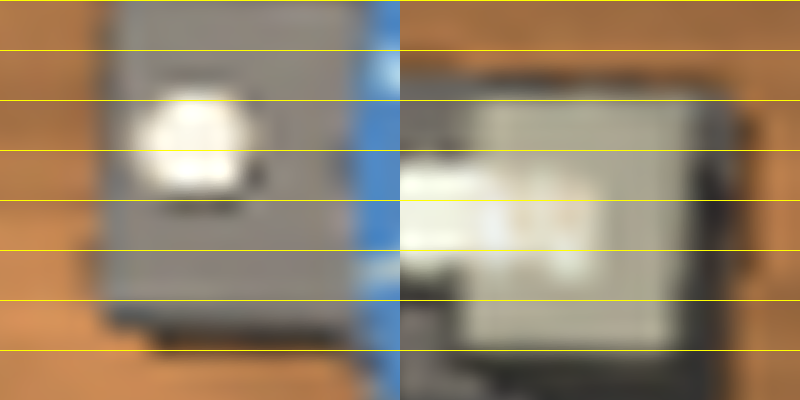

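Run:
```python
from rect import *
cw=cal("wrist"); T5=np.load("w5T.npy"); c5=(cw[0],cw[1],T5)
a=cv2.resize(cv2.imread("pics/wrist5.png")[60:170,270:370],None,fx=4,fy=4,interpolation=2)
b=cv2.resize(cv2.imread("pics/top7.png")[165:215,290:360],None,fx=5.5,fy=8.8,interpolation=0)
cv2.imwrite("pics/r14.png",np.hstack([a,b[:440,:395]]))
```

```text
(no output)
```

View pics/r14.png

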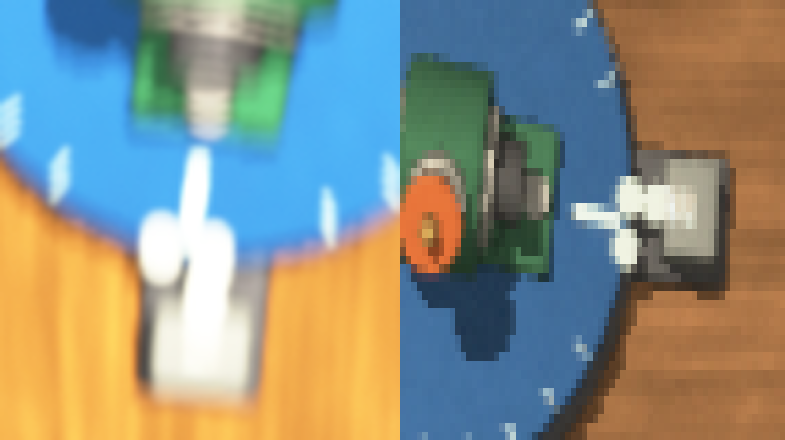

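The zoom disagrees with my earlier reading. The roller arm lies on the right-hand pin at (215,255), not between the two pins at the end of the line, and the table's yaw is about 0.07 rad short of the base's. The detent has not been reached, so I'll put the coupler back in its holder first and then turn the table further.

Run:
```python
from h import *
rows([((.45,.08,.30),down(90),0),((.4979,-.0559,.262),down(90),0)])
```

```text
0 -0.415, 0.288, -0.014, 0.556, 0.000, -0.002
0 -0.867, 0.380, 0.169, 0.556, 0.000, -0.002
```

Request:
step_arm(
  steps=[0,-0.1,0.05,-0.1,0.15,0,0,0,-0.25,0.15,-0.06,0.3,0,0,0,-0.415,0.288,-0.014,0.45,0,0,0,-0.6,0.33,0.05,0.556,0,0,0,-0.75,0.37,0.12,0.556,0,0,0,-0.867,0.38,0.169,0.556,0,0,0,-0.867,0.38,0.169,0.556,0,0,0,-0.867,0.38,0.169,0.556,0,0,0,-0.867,0.38,0.169,0.556,0,0],
)

```text
time_s: 12.45
position: [0.498, -0.0552, 0.2619]
tool_rot: [[0.001, 1.0, -0.0], [1.0, -0.001, 0.0], [0.0, -0.0, -1.0]]
ft_force: [-0.5, 0.9, -2.0]
grip_width: 0.026
```

Run:
```python
from h import *
np.set_printoptions(precision=4,suppress=True)
o=env.observe(); print(o["time_s"],o["position"],o["tool_rot"],o["ft_force"])
rows([((.4979,-.0559,.14),down(90),0),((.4979,-.0559,.095),down(90),0)])
im,d=imaging.get_image("wrist"); cv2.imwrite("pics/wrist11.png",im); c=cal("wrist")
print(proj("wrist",o["position"]+o["tool_rot"]@[0,0,.086],c))
# holder cup
for t in("holder",):
    for r in imaging.regions_of("wrist",t)[:2]:
        ys,xs=np.nonzero(r["mask"]); print(r["score"],xs.min(),xs.max(),ys.min(),ys.max()); 
        P=np.array([w("wrist",(a,b),d[b,a],c) for a,b in zip(xs,ys)])
        f=(P[:,2]<.012)&(P[:,2]>-.01); print("foot",P[f].min(0),P[f].max(0)); 
        f=abs(P[:,2]-.034)<.004; print("rim",f.sum(),P[f].min(0),P[f].max(0),P[f].mean(0))
```

```text
12.45 [ 0.498  -0.0552  0.2619] [[ 0.0012  1.     -0.0001]
 [ 1.     -0.0012  0.0003]
 [ 0.0003 -0.0001 -1.    ]] [-0.5045  0.8943 -2.0276]
0 -0.002, -0.000, 0.406, -0.000, -0.000, -0.002
0 -0.002, -0.000, 0.556, -0.000, -0.000, -0.002
[np.float64(322.3844367601252), np.float64(196.50477849192586)]
0.67 291 352 125 182
foot [ 0.4619 -0.0851  0.0024] [ 0.5319 -0.02    0.0119]
rim 417 [ 0.4761 -0.0745  0.03  ] [ 0.5179 -0.0344  0.0378] [ 0.4969 -0.0534  0.0355]
```

View pics/wrist11.png

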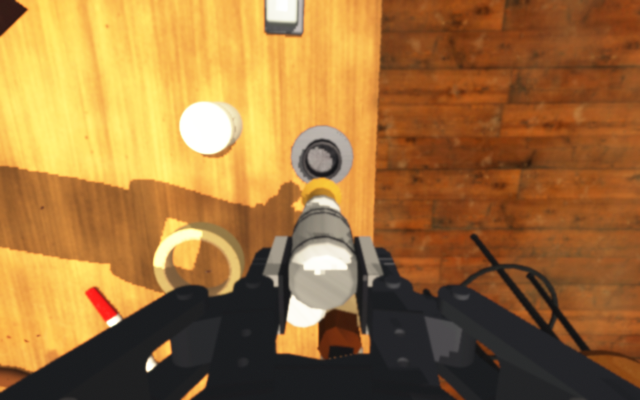

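Request:
step_arm(
  steps=[0,0,0,0.16,0,0,0,0,0,0,0.32,0,0,0,0,0,0,0.43,0,0,0,0,0,0,0.48,0,0,0,0,0,0,0.53,0,0,0,0,0,0,0.56,0,0,0,0,0,0,0.56,0,0,0],
)

```text
time_s: 13.25
position: [0.4981, -0.0545, 0.0941]
tool_rot: [[-0.001, 1.0, 0.0], [1.0, 0.001, -0.0], [-0.0, 0.0, -1.0]]
ft_force: [0.6, -0.5, -1.4]
grip_width: 0.026
```

Down freely, with no contact force. I'll open, back off upwards and check.

Request:
step_arm(
  steps=[0.3,0,0,0.004,0,0,0,0.6,0,0,0.004,0,0,0,0.6,0,0,0.004,0,0,0,0.6,0,0,0.004,0,0,0,0.6,0,0,-0.15,0,0,0,0.6,0,0,-0.3,0,0,0,0.6,0,0,-0.45,0,0,0,0.6,0,0,-0.6,0,0,0,0.6,0,0,-0.6,0,0,0],
)

```text
time_s: 14.15
position: [0.4997, -0.0558, 0.2799]
tool_rot: [[0.0, 1.0, 0.011], [1.0, -0.0, -0.004], [-0.004, 0.011, -1.0]]
ft_force: [-0.2, 0.2, 0.0]
grip_width: 0.0515
```

Run:
```python
from h import *
np.set_printoptions(precision=4,suppress=True)
o=env.observe(); print(o["time_s"],o["position"],o["ft_force"])
c=cal("wrist");im,d=imaging.get_image("wrist"); cv2.imwrite(f"pics/wrist12.png",im)
for r in imaging.regions_of("wrist","coupler")[:3]:
    ys,xs=np.nonzero(r["mask"]); P=np.array([w("wrist",(a,b),d[b,a],c) for a,b in zip(xs,ys)]); top=abs(P[:,2]-.122)<.004
    print(r["score"],r["pixel"],top.sum(),P[top].min(0),P[top].max(0),P[top].mean(0))
rows([((.48,.12,.30),down(90),.6),((.462,.265,.27),down(90),.6)])
```

```text
14.15 [ 0.4997 -0.0558  0.2799] [-0.1708  0.2057  0.0366]
0.97 [301.2, 265.5] 144 [ 0.463  -0.1483  0.1181] [ 0.5011 -0.1312  0.126 ] [ 0.4831 -0.1355  0.1221]
0.85 [315.4, 165.4] 763 [ 0.4834 -0.069   0.1181] [ 0.5109 -0.0412  0.1259] [ 0.4969 -0.0541  0.1236]
0.6 0.584, -0.060, -0.086, 0.002, 0.001, -0.001
0.6 1.068, -0.121, 0.014, 0.002, 0.001, -0.001
```

View pics/wrist12.png

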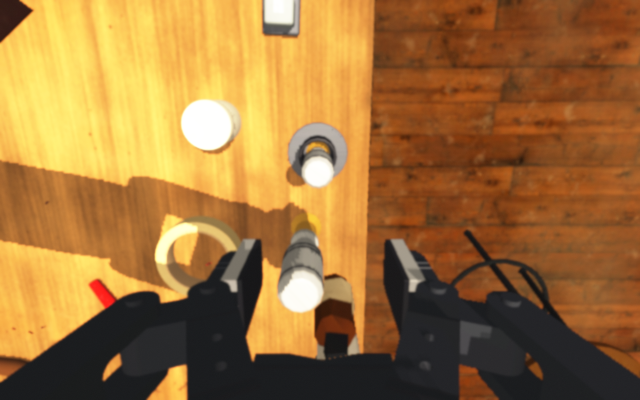

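The coupler stands upright in its cup again at (318,170), top at (0.497, -0.055, 0.124). Back to the knob.

Request:
step_arm(
  steps=[0.5,0.15,-0.015,-0.05,0,0,0,0.5,0.3,-0.03,-0.086,0,0,0,0.5,0.45,-0.05,-0.086,0,0,0,0.5,0.6,-0.06,-0.08,0,0,0,0.5,0.75,-0.08,-0.06,0,0,0,0.5,0.9,-0.1,-0.03,0,0,0,0.5,1,-0.121,0,0,0,0,0.5,1,-0.125,0.05,0,0,0,0.5,1,-0.125,0.05,0,0,0,0.5,1,-0.125,0.05,0,0,0],
)

```text
time_s: 15.25
position: [0.4605, 0.2444, 0.2582]
tool_rot: [[0.001, 1.0, -0.002], [1.0, -0.001, -0.001], [-0.001, -0.002, -1.0]]
ft_force: [0.7, 0.5, 1.3]
grip_width: 0.0426
```

Run:
```python
from h import *
np.set_printoptions(precision=4,suppress=True)
o=env.observe(); print(o["time_s"],o["position"],o["tool_rot"][:,0],o["ft_force"])
im,d=imaging.get_image("wrist"); cv2.imwrite("pics/wrist13.png",im); c=cal("wrist")
hsv=cv2.cvtColor(im,cv2.COLOR_BGR2HSV)
m=cv2.inRange(hsv,(0,190,90),(6,255,255))|cv2.inRange(hsv,(174,190,90),(180,255,255)); m[:,:270]=0; m[:,380:]=0;m[300:]=0
ys,xs=np.nonzero(m); print(xs.min(),xs.max(),ys.min(),ys.max(),len(xs)); print(atz("wrist",((xs.min()+xs.max())/2,(ys.min()+ys.max())/2),.148,c))
rows([((.461,.280,.2),down(90),.5),((.461,.280,.134),down(90),.5)])
```

```text
15.25 [0.4605 0.2444 0.2582] [ 0.0009  1.     -0.0006] [0.7089 0.5451 1.254 ]
308 338 124 155 800
[0.4613 0.2798 0.148 ]
0.5 0.119, 0.000, 0.196, -0.001, 0.000, -0.002
0.5 0.119, 0.000, 0.416, -0.001, 0.000, -0.002
```

View pics/wrist13.png

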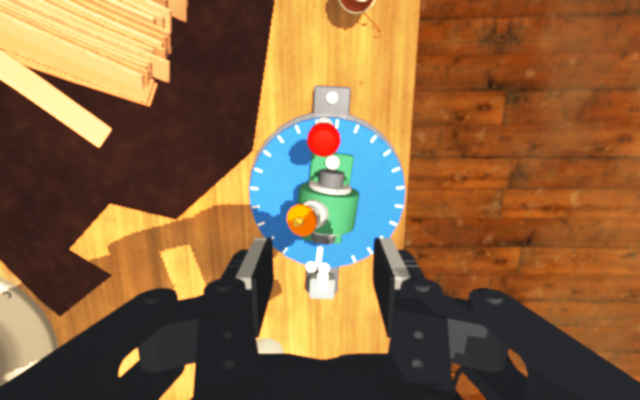

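Run:
```python
from h import *
cv2.imwrite("pics/r15.png",cv2.resize(cv2.imread("pics/wrist13.png")[235:310,275:375],None,fx=7,fy=7,interpolation=2))
```

```text
(no output)
```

View pics/r15.png

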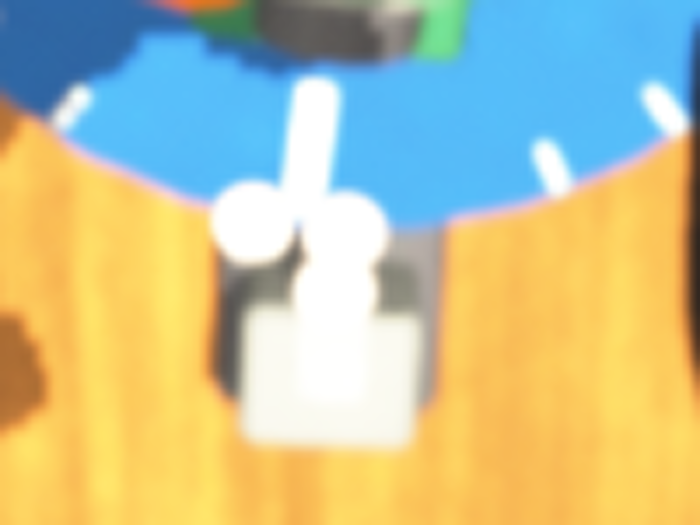

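The zoom settles it: the roller (335,290) is riding on the right pin (343,230) rather than sitting between the pins. The knob needs roughly 7 mm more towards -x.

Request:
step_arm(
  steps=[0.5,0.119,0,0.1,0,0,0,0.5,0.119,0,0.2,0,0,0,0.5,0.119,0,0.3,0,0,0,0.5,0.119,0,0.416,0,0,0,0.5,0.119,0,0.416,0,0,0,0.36,0.119,0,0.416,0,0,0,0.36,0.119,-0.01,0.416,0,0,0,0.36,0.119,-0.02,0.416,0,0,0,0.36,0.119,-0.03,0.416,0,0,0,0.36,0.118,-0.04,0.416,0,0,-0.05],
)

```text
time_s: 16.3
position: [0.4497, 0.2801, 0.1353]
tool_rot: [[-0.039, 0.999, 0.004], [0.999, 0.039, 0.0], [0.0, 0.004, -1.0]]
ft_force: [4.5, -2.2, 0.1]
grip_width: 0.0309
```

Request:
step_arm(
  steps=[0.36,-0.001,-0.008,0,0,0,-0.04,0.36,-0.002,-0.012,0,0,0,-0.08,0.36,-0.002,-0.012,0,0,0,-0.08],
)

```text
time_s: 16.6
position: [0.4453, 0.2795, 0.1349]
tool_rot: [[-0.102, 0.995, 0.002], [0.995, 0.102, 0.0], [0.0, 0.002, -1.0]]
ft_force: [1.9, 0.2, 0.3]
grip_width: 0.0308
```

Run:
```python
from h import *
np.set_printoptions(precision=4,suppress=True)
o=env.observe(); print(o["time_s"],o["position"],o["ft_force"])
im,d=imaging.get_image("wrist"); cv2.imwrite("pics/wrist14.png",im)
```

```text
16.6 [0.4453 0.2795 0.1349] [1.9118 0.1669 0.2535]
```

View pics/wrist14.png

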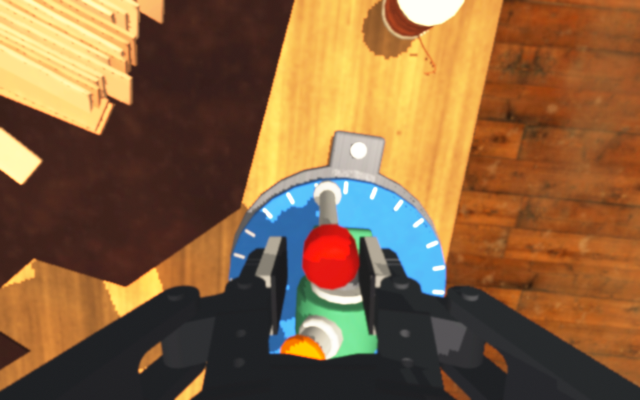

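The push peaked at 4.5 N and then dropped. I'll release, back off and look at the roller again.

Request:
step_arm(
  steps=[0.6,0,0.015,0,0,0,0,0.6,0,0.015,0,0,0,0,0.6,0,0.015,-0.1,0,0,0,0.6,0,0.015,-0.25,0,0,0,0.6,-0.05,0.03,-0.4,0,0,0.1,0.6,-0.12,0.04,-0.42,0,0,0.13,0.6,-0.12,0.04,-0.42,0,0,0.13],
)

```text
time_s: 17.35
position: [0.4616, 0.2436, 0.2616]
tool_rot: [[0.003, 1.0, 0.003], [1.0, -0.003, 0.0], [0.0, 0.003, -1.0]]
ft_force: [-0.1, 0.2, -0.2]
grip_width: 0.0509
```

Run:
```python
from h import *
np.set_printoptions(precision=4,suppress=True)
o=env.observe(); print(o["time_s"],o["position"],o["tool_rot"][:,0],o["ft_force"])
im,d=imaging.get_image("wrist"); cv2.imwrite("pics/wrist15.png",im); c=cal("wrist"); np.save("w15T.npy",c[2]); np.save("w15d.npy",d)
hsv=cv2.cvtColor(im,cv2.COLOR_BGR2HSV)
m=cv2.inRange(hsv,(0,190,90),(6,255,255))|cv2.inRange(hsv,(174,190,90),(180,255,255)); m[:,:260]=0; m[:,380:]=0;m[200:]=0
ys,xs=np.nonzero(m); print(xs.min(),xs.max(),ys.min(),ys.max(),len(xs)); print(atz("wrist",((xs.min()+xs.max())/2,(ys.min()+ys.max())/2),.148,c))
cv2.imwrite("pics/r16.png",cv2.resize(im[235:310,275:375],None,fx=7,fy=7,interpolation=2))
```

```text
17.35 [0.4616 0.2436 0.2616] [0.0031 1.     0.0004] [-0.0917  0.2314 -0.1874]
289 319 124 155 783
[0.4474 0.2798 0.148 ]
```

View pics/wrist15.png

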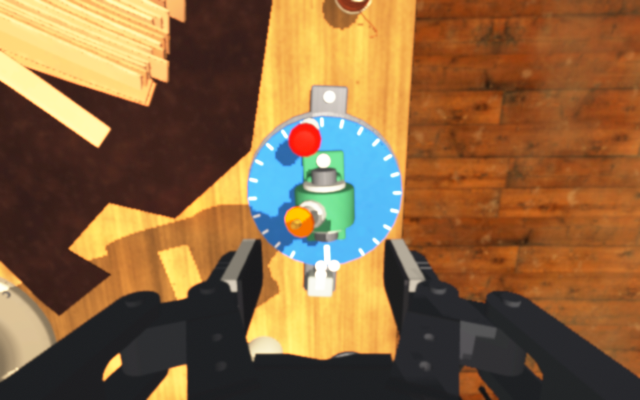

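View pics/r16.png

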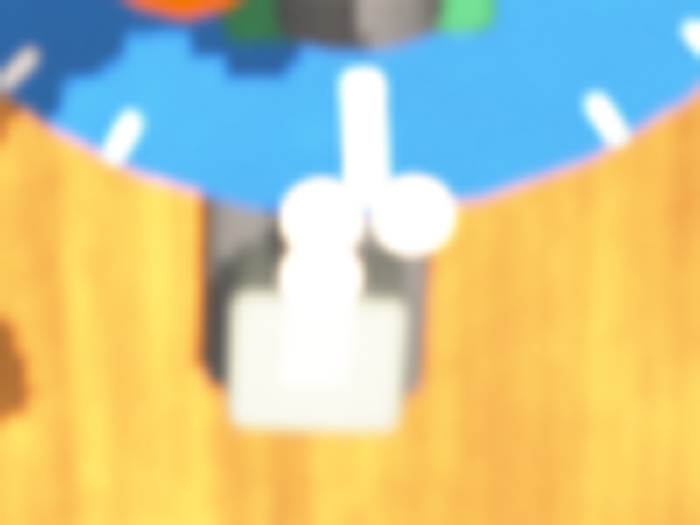

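Now the roller (320,278) sits under the left pin and the line has passed it, so I pushed past the notch to about +0.1. The detent lies between the two readings, with the knob near x ≈ 0.454. I'll nudge the knob back gently with the other pad and watch the force.

Run:
```python
from h import *
rows([((.4475,.280,.134),down(95),.5),((.451,.280,.134),down(94),.36),((.4525,.280,.134),down(94),.36),((.454,.280,.134),down(93),.36)])
```

```text
0.5 0.119, -0.045, 0.421, 0.000, -0.000, -0.114
0.36 0.119, -0.033, 0.421, 0.000, -0.000, -0.091
0.36 0.119, -0.028, 0.421, 0.000, -0.000, -0.091
0.36 0.119, -0.023, 0.421, 0.000, -0.000, -0.069
```

Request:
step_arm(
  steps=[0.5,0.1,-0.045,0.05,0,0,-0.114,0.5,0.119,-0.045,0.2,0,0,-0.114,0.5,0.119,-0.045,0.3,0,0,-0.114,0.5,0.119,-0.045,0.42,0,0,-0.114,0.5,0.119,-0.045,0.42,0,0,-0.114,0.36,0.119,-0.045,0.42,0,0,-0.114,0.36,0.119,-0.04,0.42,0,0,-0.114,0.36,0.119,-0.035,0.42,0,0,-0.1],
)

```text
time_s: 18.2
position: [0.451, 0.2809, 0.1357]
tool_rot: [[-0.078, 0.997, 0.003], [0.997, 0.078, 0.001], [0.001, 0.003, -1.0]]
ft_force: [0.5, -0.1, 0.6]
grip_width: 0.0306
```

Request:
step_arm(
  steps=[0.36,0,0.004,0,0,0,0,0.36,0,0.006,0,0,0,0],
)

```text
time_s: 18.4
position: [0.4522, 0.2807, 0.1348]
tool_rot: [[-0.078, 0.997, 0.001], [0.997, 0.078, 0.0], [0.0, 0.001, -1.0]]
ft_force: [-0.8, -0.1, 0.4]
grip_width: 0.0306
```

Request:
step_arm(
  steps=[0.36,0,0.005,0,0,0,0,0.36,0,0.005,0,0,0,0],
)

```text
time_s: 18.6
position: [0.4538, 0.2808, 0.1342]
tool_rot: [[-0.078, 0.997, 0.0], [0.997, 0.078, 0.0], [0.0, 0.0, -1.0]]
ft_force: [0.2, 0.2, 0.3]
grip_width: 0.031
```

Run:
```python
from h import *
np.set_printoptions(precision=4,suppress=True)
o=env.observe(); print(o["time_s"],o["position"],o["ft_force"])
im,d=imaging.get_image("wrist"); cv2.imwrite("pics/wrist16.png",im)
```

```text
18.6 [0.4538 0.2808 0.1342] [0.2325 0.218  0.3014]
```

View pics/wrist16.png

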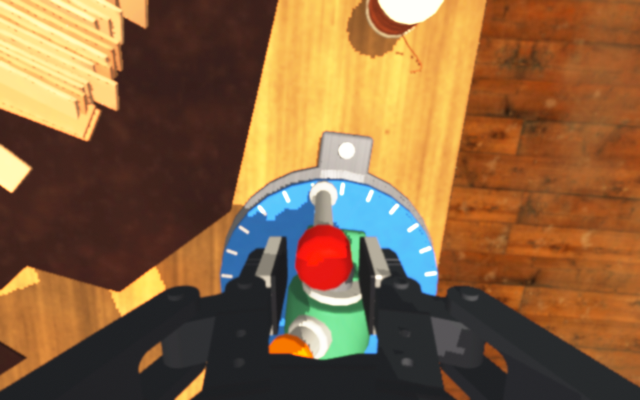

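The knob at (324,257) now stands free between the pads. It jumped ahead of the pushing pad, so it has snapped into the notch. Release and verify.

Request:
step_arm(
  steps=[0.6,0,0,0,0,0,0,0.6,0,0,0,0,0,0,0.6,0,0,-0.1,0,0,0,0.6,0,0,-0.25,0,0,0,0.6,-0.05,0.01,-0.4,0,0,0.1,0.6,-0.12,0.02,-0.42,0,0,0.1,0.6,-0.12,0.02,-0.42,0,0,0.1],
)

```text
time_s: 19.35
position: [0.4632, 0.244, 0.2618]
tool_rot: [[0.002, 1.0, 0.004], [1.0, -0.002, 0.0], [0.0, 0.004, -1.0]]
ft_force: [0.6, -0.5, -1.0]
grip_width: 0.0511
```

Run:
```python
from rect import *
np.set_printoptions(precision=4,suppress=True)
o=env.observe(); print(o["time_s"],o["position"],o["tool_rot"][:,0],o["ft_force"])
im,d=imaging.get_image("wrist"); cv2.imwrite("pics/wrist17.png",im); c=cal("wrist"); np.save("w17T.npy",c[2]); np.save("w17d.npy",d)
hsv=cv2.cvtColor(im,cv2.COLOR_BGR2HSV)
m=cv2.inRange(hsv,(0,190,90),(6,255,255))|cv2.inRange(hsv,(174,190,90),(180,255,255)); m[:,:260]=0; m[:,380:]=0;m[200:]=0
ys,xs=np.nonzero(m); print(atz("wrist",((xs.min()+xs.max())/2,(ys.min()+ys.max())/2),.148,c))
a=cv2.resize(im[235:310,275:375],None,fx=4,fy=4,interpolation=2); 
b=warp("wrist",im,c,.033,S=2,N=400); cv2.line(b,(0,200),(400,200),(0,255,255),1); cv2.circle(b,(200,200),170,(0,255,255),1); 
a=cv2.copyMakeBorder(a,0,100,0,0,0); cv2.imwrite("pics/r17.png",np.hstack([a,b]))
for t in("nipple_tip","collar_face"):
    for r in imaging.pinpoint("wrist",t)[:1]:
        px=r["pixel"]; print(t,px,r["score"],w("wrist",px,d[int(px[1]),int(px[0])],c),atz("wrist",px,.127,c))
```

```text
19.35 [0.4632 0.244  0.2618] [0.0024 1.     0.0004] [ 0.5622 -0.4906 -0.9515]
[0.4539 0.281  0.148 ]
nipple_tip [361.1, 1.7] 0.18 [0.4974 0.3916 0.0543] [0.4903 0.3753 0.127 ]
collar_face [294.2, 219.2] 0.9 [0.4386 0.2103 0.1243] [0.4388 0.2113 0.127 ]
```

View pics/r17.png

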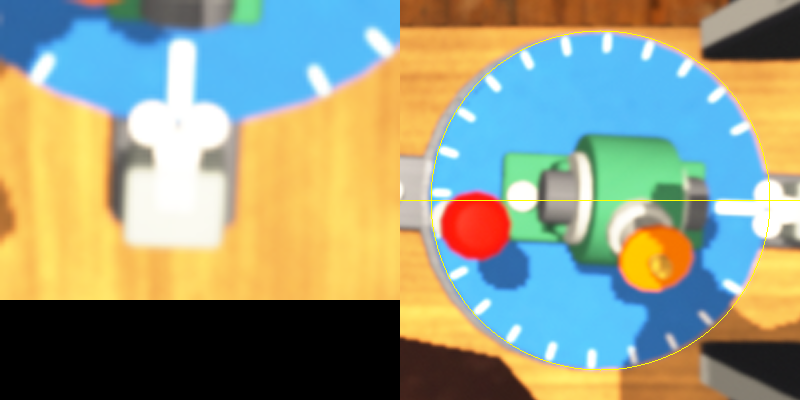

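The roller now nests between both pins on the white line, so the table is properly in its detent, with the nipple leaning along about -x. Fetching the coupler again.

Request:
step_arm(
  steps=[0.6,-0.15,0.02,-0.1,0,0,0,0.6,-0.3,0.04,-0.1,0,0,0,0.6,-0.45,0.06,-0.1,0,0,0,0.6,-0.6,0.08,-0.1,0,0,0,0.6,-0.75,0.1,-0.05,0,0,0,0.6,-0.9,0.113,0,0,0,0,0.6,-0.996,0.113,0.07,0,0,0,0.6,-0.996,0.113,0.07,0,0,0,0.6,-0.996,0.113,0.07,0,0,0],
)

```text
time_s: 20.4
position: [0.4959, -0.0531, 0.2383]
tool_rot: [[0.001, 1.0, -0.002], [1.0, -0.001, 0.001], [0.001, -0.002, -1.0]]
ft_force: [-1.1, 0.1, 0.2]
grip_width: 0.0515
```

Run:
```python
from h import *
np.set_printoptions(precision=4,suppress=True)
o=env.observe(); print(o["time_s"],o["position"],o["ft_force"])
c=cal("wrist");im,d=imaging.get_image("wrist"); cv2.imwrite(f"pics/wrist18.png",im)
for r in imaging.regions_of("wrist","coupler")[:3]:
    ys,xs=np.nonzero(r["mask"]); P=np.array([w("wrist",(a,b),d[b,a],c) for a,b in zip(xs,ys)]); top=abs(P[:,2]-.122)<.004
    print(r["score"],r["pixel"],top.sum(),P[top].min(0),P[top].max(0),P[top].mean(0))
rows([((.497,-.0548,.0935),down(90),.6)])
```

```text
20.4 [ 0.4959 -0.0531  0.2383] [-1.0694  0.0785  0.2271]
0.77 [324.7, 177.6] 958 [ 0.4829 -0.0682  0.118 ] [ 0.5101 -0.0409  0.126 ] [ 0.497  -0.0537  0.1237]
0.55 [306.9, 296.4] 219 [ 0.4631 -0.1525  0.118 ] [ 0.502  -0.1306  0.1259] [ 0.4836 -0.1356  0.1222]
0.6 -0.008, 0.002, 0.486, 0.001, -0.000, 0.001
```

Request:
step_arm(
  steps=[0.6,-0.005,0.003,0.15,0,0,0,0.6,-0.005,0.003,0.3,0,0,0,0.6,-0.005,0.003,0.4,0,0,0,0.6,-0.005,0.003,0.486,0,0,0,0.6,-0.005,0.003,0.486,0,0,0,0.25,-0.005,0.003,0.486,0,0,0,0.25,-0.005,0.003,0.486,0,0,0,0,-0.005,0.003,0.486,0,0,0,0,-0.005,0.003,0.486,0,0,0],
  grip_force=80,
)

```text
time_s: 21.4
position: [0.4979, -0.055, 0.0953]
tool_rot: [[0.0, 1.0, 0.004], [1.0, -0.0, -0.001], [-0.001, 0.004, -1.0]]
ft_force: [-0.6, 0.3, 7.2]
grip_width: 0.0257
```

Request:
step_arm(
  steps=[0,0,0,0,0,0,0,0,0,0,-0.05,0,0,0,0,0,0,-0.15,0,0,0,0,0,0,-0.3,0,0,0,0,0,0,-0.45,0,0,0,0,0,0,-0.55,0,0,0,0,0,0,-0.55,0,0,0],
)

```text
time_s: 22.1
position: [0.4982, -0.0552, 0.2634]
tool_rot: [[0.0, 1.0, 0.009], [1.0, -0.0, -0.003], [-0.003, 0.009, -1.0]]
ft_force: [0.8, 0.0, -3.1]
grip_width: 0.026
```

Run:
```python
from h import *
np.set_printoptions(precision=4,suppress=True)
o=env.observe(); print(o["time_s"],o["position"],o["ft_force"],o["grip_width"]); p=o["position"];Rt=o["tool_rot"]
im,d=imaging.get_image("wrist"); cv2.imwrite("pics/wrist19.png",im); c=cal("wrist")
def tl(px): return Rt.T@(w("wrist",px,d[px[1],px[0]],c)-p)
for px in [(323,y) for y in (260,268,276,284)]+[(320,y) for y in(180,184,188,214,222,230)]: print(px,tl(px))
for y in(190,225,275):
    L=[tl((x,y)) for x in range(285,362,1)]; L=[l for l in L if -.04<l[2]<.09]; print(y,"y extents",L[0],L[-1])
tip=np.array([.4352,.2065,.127]); Rn,n=tilt(25,-.055); print(n)
rows([((.45,.05,.30),down(90),0),(tip+n*.146,Rn,0)])
```

```text
22.1 [ 0.4982 -0.0552  0.2634] [ 0.824   0.0382 -3.1489] 0.025993061215936225
(323, 260) [ 0.0082 -0.0005 -0.0272]
(323, 268) [ 0.0042 -0.0005 -0.0258]
(323, 276) [ 0.0011 -0.0005 -0.0262]
(323, 284) [-0.0021 -0.0005 -0.0264]
(320, 180) [ 0.0119 -0.0029  0.0876]
(320, 184) [ 0.0098 -0.0029  0.0846]
(320, 188) [ 0.009  -0.0028  0.0769]
(320, 214) [ 0.0134 -0.002   0.0108]
(320, 222) [ 0.0136 -0.0019 -0.001 ]
(320, 230) [ 0.0132 -0.0018 -0.0095]
190 y extents [ 0.0048 -0.0145  0.088 ] [0.0047 0.01   0.0885]
225 y extents [ 0.0044 -0.0146  0.0201] [0.0044 0.0124 0.0204]
275 y extents [ 0.0073 -0.0135 -0.0371] [ 0.0086  0.0123 -0.0394]
[-0.422   0.0232  0.9063]
0 0.350, -0.157, -0.133, 0.006, 0.002, -0.000
0 0.883, -0.413, 0.001, -0.549, -0.027, 0.006
```

View pics/wrist19.png

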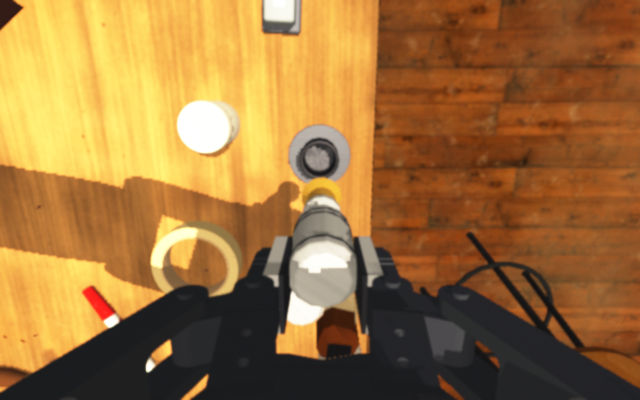

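Lifted again, with the cup at (319,155) empty. Mouth is about 0.0895 m ahead of the TCP, and the coupler is coaxial within about 1 mm. Next, the standoff over the nipple.

Request:
step_arm(
  steps=[0,0.15,-0.08,-0.1,0,0,0,0,0.3,-0.156,-0.133,-0.15,0,0,0,0.45,-0.2,-0.13,-0.3,-0.01,0,0,0.6,-0.3,-0.09,-0.45,-0.02,0,0,0.75,-0.38,-0.04,-0.549,-0.027,0.006,0,0.883,-0.413,0.001,-0.549,-0.027,0.006,0,0.883,-0.413,0.001,-0.549,-0.027,0.006,0,0.883,-0.413,0.001,-0.549,-0.027,0.006,0,0.883,-0.413,0.001,-0.549,-0.027,0.006],
)

```text
time_s: 23.05
position: [0.3735, 0.2094, 0.2577]
tool_rot: [[0.01, 0.909, 0.417], [1.0, -0.001, -0.022], [-0.02, 0.417, -0.909]]
ft_force: [0.5, 0.0, -2.3]
grip_width: 0.0257
```

Run:
```python
from h import *
np.set_printoptions(precision=4,suppress=True)
o=env.observe(); print(o["time_s"],o["position"],o["tool_rot"],o["ft_force"]); p=o["position"];Rt=o["tool_rot"]
im,d=imaging.get_image("wrist"); cv2.imwrite("pics/wrist20.png",im); c=cal("wrist"); np.save("w20T.npy",c[2]);np.save("w20d.npy",d)
for s in(.0895,.146,.156): print(s,proj("wrist",p+Rt@[-.0007,-.0007,s],c))
for t in("nipple_tip","collar_face"):
    for r in imaging.pinpoint("wrist",t)[:1]:
        px=r["pixel"]; P=w("wrist",px,d[int(px[1]),int(px[0])],c); print(t,px,r["score"],P,Rt.T@(P-p))
f=cv2.resize(im[130:240,270:380],None,fx=6,fy=6,interpolation=2)
im,d=imaging.get_image("scene"); cv2.imwrite("pics/scene20.png",im); im,d=imaging.get_image("top"); cv2.imwrite("pics/top20.png",im)
cv2.imwrite("pics/r20.png",f[:600])
```

```text
23.05 [0.3735 0.2094 0.2577] [[ 0.0101  0.9089  0.417 ]
 [ 0.9997 -0.0008 -0.0225]
 [-0.0201  0.4171 -0.9086]] [ 0.4515  0.0456 -2.2705]
0.0895 [np.float64(319.6824003641112), np.float64(194.93646471817374)]
0.146 [np.float64(320.1717362756066), np.float64(177.0843404779642)]
0.156 [np.float64(320.24064123458015), np.float64(174.56948307964305)]
nipple_tip [325.3, 175.2] 0.58 [0.436  0.208  0.1302] [0.0018 0.0036 0.1419]
collar_face [325.6, 172.1] 0.68 [0.4381 0.2096 0.1263] [0.0035 0.0039 0.1463]
```

View pics/r20.png

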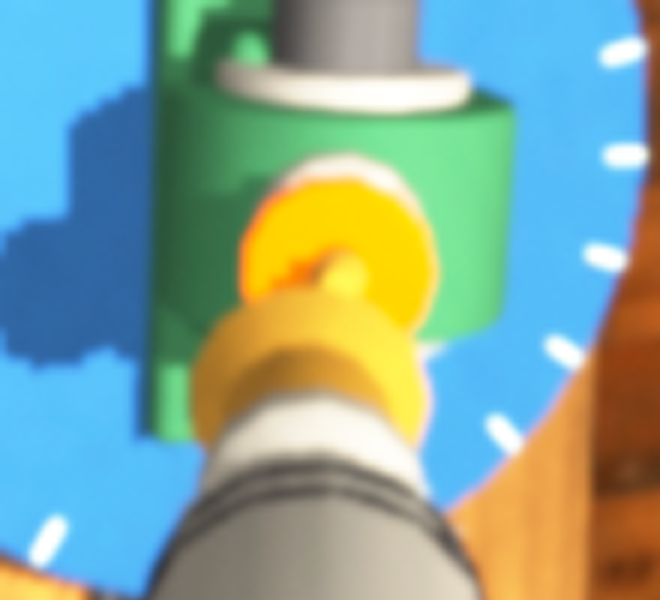

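View pics/wrist20.png

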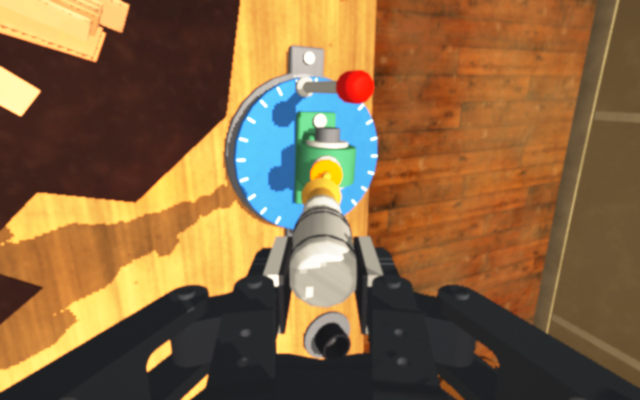

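Run:
```python
from h import *
np.set_printoptions(precision=4,suppress=True)
o=env.observe(); p=o["position"];Rt=o["tool_rot"]; c=cal("wrist"); d=np.load("w20d.npy")
for px in[(327.3,175.3),(327,175)]:
    for z in(.125,.127,.129): P=atz("wrist",px,z,c); print(px,z,P,Rt.T@(P-p))
for y in range(168,182,2): print(y,[round(float(v),4) for v in d[y,318:337:2]])
# collar face plane points
im=cv2.imread("pics/wrist20.png"); hsv=cv2.cvtColor(im,cv2.COLOR_BGR2HSV)
m=cv2.inRange(hsv,(5,150,150),(28,255,255)); ys,xs=np.nonzero(m); s=(ys>158)&(ys<181)&(xs>305)&(xs<345); ys,xs=ys[s],xs[s]
P=np.array([w("wrist",(a,b),d[b,a],c) for a,b in zip(xs,ys)]); L=(P-p)@Rt; k=(L[:,2]>.13)&(L[:,2]<.17); print(k.sum(),L[k].min(0),L[k].max(0),L[k].mean(0),np.median(L[k],0))
# triangulate w/ top
ct=cal("top"); a=cv2.imread("pics/top20.png")[150:230,250:350]; cv2.imwrite("pics/r21.png",np.hstack([cv2.resize(a,None,fx=4,fy=4,interpolation=2),cv2.resize(cv2.imread("pics/scene20.png")[140:220,240:340],None,fx=4,fy=4,interpolation=2)]))
```

```text
(327.3, 175.3) 0.125 [0.4405 0.2063 0.125 ] [0.0007 0.0049 0.1488]
(327.3, 175.3) 0.127 [0.4395 0.2068 0.127 ] [0.0012 0.0049 0.1466]
(327.3, 175.3) 0.129 [0.4386 0.2074 0.129 ] [0.0017 0.0049 0.1444]
(327, 175) 0.125 [0.4402 0.2066 0.125 ] [0.001  0.0047 0.1487]
(327, 175) 0.127 [0.4392 0.2071 0.127 ] [0.0015 0.0046 0.1465]
(327, 175) 0.129 [0.4383 0.2076 0.129 ] [0.002  0.0046 0.1443]
168 [0.3103, 0.3086, 0.3109, 0.3106, 0.31, 0.3088, 0.3096, 0.3097, 0.3106, 0.3107]
170 [0.3111, 0.3097, 0.3104, 0.3112, 0.3107, 0.3101, 0.3108, 0.3103, 0.3103, 0.3109]
172 [0.31, 0.3116, 0.3098, 0.3034, 0.3045, 0.3044, 0.3116, 0.3113, 0.3118, 0.31]
174 [0.3113, 0.3105, 0.3042, 0.3007, 0.3033, 0.3044, 0.304, 0.3125, 0.3118, 0.3118]
176 [0.3126, 0.3123, 0.3034, 0.3022, 0.3018, 0.3009, 0.306, 0.312, 0.3113, 0.3127]
178 [0.2432, 0.2435, 0.2415, 0.2427, 0.2438, 0.3015, 0.3125, 0.3127, 0.312, 0.3129]
180 [0.241, 0.2406, 0.242, 0.2416, 0.2416, 0.2434, 0.2448, 0.2448, 0.3127, 0.313]
504 [-0.0046 -0.0101  0.142 ] [0.0132 0.017  0.1571] [0.0043 0.0038 0.1529] [0.0042 0.0038 0.1537]
```

View pics/r21.png

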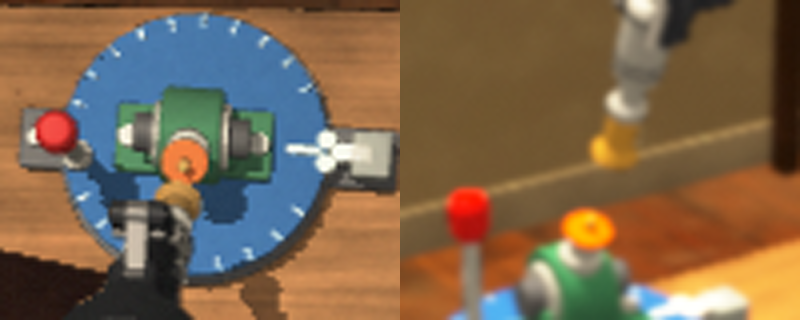

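Run:
```python
from h import *
np.set_printoptions(precision=4,suppress=True)
o=env.observe(); p=o["position"];Rt=o["tool_rot"]; c=cal("wrist"); d=np.load("w20d.npy"); print(c[0][0])
xs,ys=np.meshgrid(np.arange(285,365),np.arange(150,312)); xs=xs.ravel();ys=ys.ravel()
L=np.array([Rt.T@(w("wrist",(a,b),d[b,a],c)-p) for a,b in zip(xs,ys)])
for nm,lo,hi,x0 in(("mouthrim",.082,.0935,-1),("neck",.05,.08,-1),("grip",-.02,.022,-1),("end",-.033,-.02,-1),("collar",.148,.16,-1),("tip",.139,.147,-1)):
    k=(L[:,2]>lo)&(L[:,2]<hi)&(abs(L[:,1])<.02)&(abs(L[:,0])<.02); print(nm,k.sum(),L[k].min(0),L[k].max(0),"pix",xs[k].min(),xs[k].max(),ys[k].min(),ys[k].max(), "mean",L[k].mean(0))
```

```text
[359.0159   0.     322.5889]
mouthrim 288 [-0.0059 -0.0133  0.082 ] [0.0131 0.0129 0.0883] pix 302 340 177 204 mean [ 0.0068 -0.0002  0.0846]
neck 321 [-0.0018 -0.0109  0.0501] [0.0107 0.01   0.08  ] pix 303 338 184 207 mean [ 0.0069 -0.0006  0.0697]
grip 1923 [-0.0112 -0.0145 -0.02  ] [0.014  0.0178 0.022 ] pix 285 364 205 292 mean [ 0.0109  0.0008 -0.0027]
end 4355 [-0.0149 -0.0139 -0.0329] [ 0.0142  0.017  -0.02  ] pix 285 364 235 311 mean [ 0.0024  0.001  -0.0278]
collar 502 [-0.0082 -0.0101  0.1483] [0.0139 0.017  0.1576] pix 310 341 159 184 mean [0.0046 0.0042 0.1538]
tip 43 [-0.001   0.0004  0.142 ] [0.0042 0.0072 0.1469] pix 322 330 172 178 mean [0.0018 0.0038 0.1448]
```

Relative to the coupler mouth, the nipple tip (326,175) lies +3.8 mm in tool y, +1 mm in tool x and about 54 mm ahead. I'll correct the offset and approach to about 9 mm short.

Request:
step_arm(
  steps=[0,0.003,0.013,0,0,0,0,0,0.003,0.013,0.05,0,0,0,0,0.003,0.013,0.1,0,0,0,0,0.003,0.013,0.15,0,0,0,0,0.003,0.013,0.15,0,0,0,0,0.003,0.013,0.15,0,0,0],
)

```text
time_s: 23.9
position: [0.3958, 0.2098, 0.2191]
tool_rot: [[0.01, 0.908, 0.418], [1.0, -0.001, -0.022], [-0.02, 0.418, -0.908]]
ft_force: [0.2, 0.7, -2.1]
grip_width: 0.0255
```

Run:
```python
from h import *
np.set_printoptions(precision=4,suppress=True)
o=env.observe(); p=o["position"];Rt=o["tool_rot"]; print(o["time_s"],p,Rt[:,2],o["ft_force"])
im,d=imaging.get_image("wrist"); cv2.imwrite("pics/wrist22.png",im); c=cal("wrist")
xs,ys=np.meshgrid(np.arange(285,365),np.arange(140,312)); xs=xs.ravel();ys=ys.ravel()
L=np.array([Rt.T@(w("wrist",(a,b),d[b,a],c)-p) for a,b in zip(xs,ys)])
for nm,lo,hi in(("mouthrim",.082,.093),("collar",.102,.116),("tip",.094,.102)):
    k=(L[:,2]>lo)&(L[:,2]<hi)&(abs(L[:,1])<.02)&(abs(L[:,0])<.02); print(nm,k.sum(),L[k].min(0),L[k].max(0),"pix",xs[k].min(),xs[k].max(),ys[k].min(),ys[k].max(), "mean",L[k].mean(0)) if k.any() else print(nm,0)
f=cv2.resize(im[140:230,280:370],None,fx=6,fy=6,interpolation=2)
im,d=imaging.get_image("scene"); t,d=imaging.get_image("top")
g=np.vstack([cv2.resize(im[140:210,250:320],None,fx=4,fy=4,interpolation=2)[:270,:260],cv2.resize(t[160:230,260:330],None,fx=4,fy=4,interpolation=2)[:270,:260]])
cv2.imwrite("pics/r22.png",np.hstack([f,g]))
```

```text
23.9 [0.3958 0.2098 0.2191] [ 0.4178 -0.022  -0.9083] [ 0.2331  0.6664 -2.1042]
mouthrim 271 [-0.0057 -0.0131  0.082 ] [0.0133 0.0138 0.0875] pix 302 341 177 204 mean [0.007  0.0002 0.0844]
collar 223 [-0.0003 -0.0136  0.1069] [0.0128 0.0127 0.1146] pix 303 338 171 188 mean [ 0.0085 -0.0011  0.1094]
tip 0
```

View pics/r22.png

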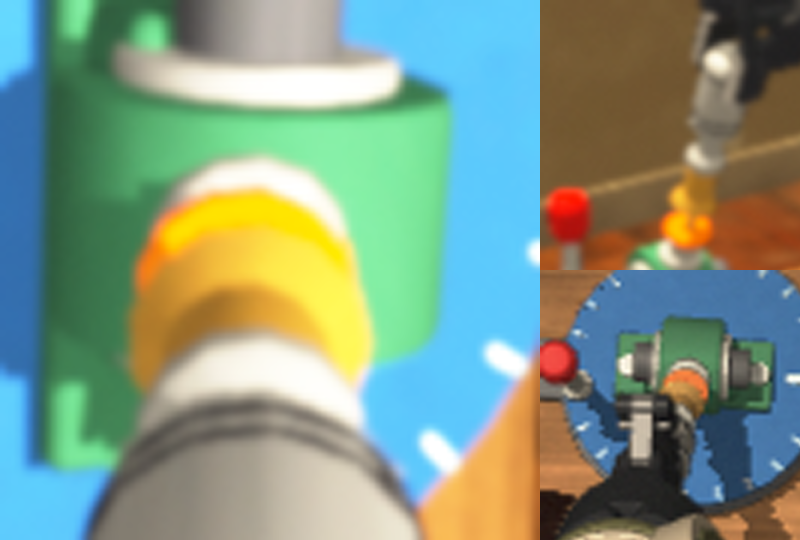

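The collar and mouth are concentric within 1 mm in y and x. The collar is about 20 mm ahead. Advancing in stages.

Request:
step_arm(
  steps=[0,0,0,0.02,0,0,0,0,0,0,0.04,0,0,0,0,0,0,0.055,0,0,0,0,0,0,0.055,0,0,0],
)

```text
time_s: 24.45
position: [0.4024, 0.2094, 0.203]
tool_rot: [[0.01, 0.909, 0.417], [1.0, -0.001, -0.022], [-0.02, 0.417, -0.909]]
ft_force: [0.6, -0.1, -1.1]
grip_width: 0.0263
```

Request:
step_arm(
  steps=[0,0,0,0.007,0,0,0,0,0,0,0.014,0,0,0,0,0,0,0.018,0,0,0,0,0,0,0.018,0,0,0],
)

```text
time_s: 24.85
position: [0.4047, 0.2095, 0.199]
tool_rot: [[0.01, 0.908, 0.418], [1.0, -0.001, -0.022], [-0.019, 0.418, -0.908]]
ft_force: [-1.9, 0.7, 2.2]
grip_width: 0.0257
```

Contact with the collar at about 5 N. Pressing on through the snap.

Request:
step_arm(
  steps=[0,0,0,0.008,0,0,0,0,0,0,0.016,0,0,0,0,0,0,0.024,0,0,0,0,0,0,0.03,0,0,0,0,0,0,0.034,0,0,0,0,0,0,0.034,0,0,0],
)

```text
time_s: 25.45
position: [0.4091, 0.2093, 0.1897]
tool_rot: [[0.01, 0.908, 0.418], [1.0, -0.001, -0.022], [-0.019, 0.418, -0.908]]
ft_force: [-4.7, 0.6, 6.9]
grip_width: 0.0258
```

Run:
```python
from h import *
np.set_printoptions(precision=4,suppress=True)
o=env.observe(); p=o["position"];Rt=o["tool_rot"]; print(o["time_s"],p,Rt[:,2],o["ft_force"],o["ft_force"]@Rt[:,2],o["wrist_torque"])
im,d=imaging.get_image("wrist"); cv2.imwrite("pics/wrist23.png",im); c=cal("wrist")
def tl(px): return Rt.T@(w("wrist",px,d[px[1],px[0]],c)-p)
for px in [(323,y) for y in (260,268,276,284)]+[(320,y) for y in(180,184,188,214,222,230)]: print(px,tl(px))
f=cv2.resize(im[140:230,280:370],None,fx=6,fy=6,interpolation=2)
im,d=imaging.get_image("scene"); t,d=imaging.get_image("top")
g=np.vstack([cv2.resize(im[160:230,250:320],None,fx=4,fy=4,interpolation=2)[:270,:260],cv2.resize(t[160:230,290:360],None,fx=4,fy=4,interpolation=2)[:270,:260]])
cv2.imwrite("pics/r23.png",np.hstack([f,g]))
```

```text
25.45 [0.4091 0.2093 0.1897] [ 0.4183 -0.0216 -0.9081] [-4.6796  0.5886  6.9304] -8.263236111960353 [ 0.0261  0.635  -0.0165]
(323, 260) [ 0.0078  0.001  -0.0295]
(323, 268) [ 0.0047  0.001  -0.0297]
(323, 276) [ 0.0016  0.001  -0.0301]
(323, 284) [-0.0018  0.001  -0.03  ]
(320, 180) [ 0.0115 -0.0009  0.085 ]
(320, 184) [ 0.0098 -0.0008  0.0804]
(320, 188) [ 0.0084 -0.0008  0.0752]
(320, 214) [ 0.0135 -0.0003  0.007 ]
(320, 222) [ 0.0133 -0.0003 -0.0036]
(320, 230) [ 0.0128 -0.0002 -0.0117]
```

View pics/r23.png

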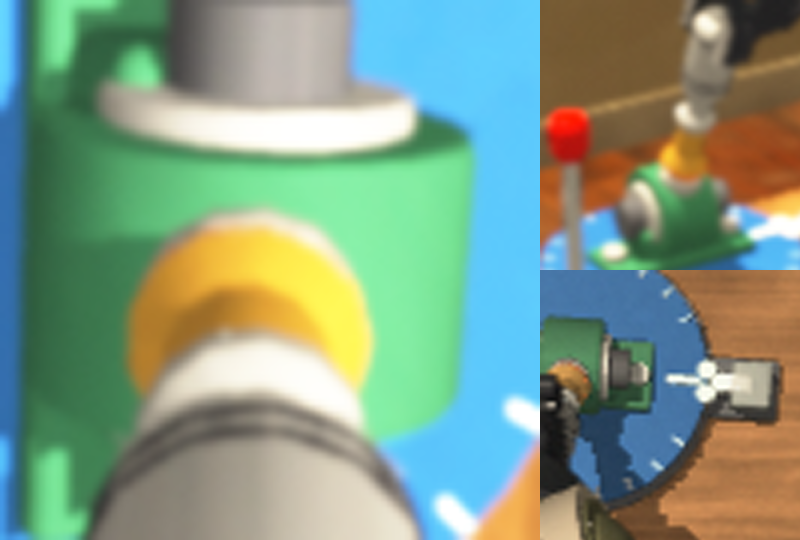

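The collar has gone down into the mouth. Axial force is about 10 N after roughly 10 mm of travel, and the roller is still between the pins. I'll hold briefly to confirm it is at rest.

Request:
step_arm(
  steps=[0,0,0,0,0,0,0,0,0,0,0,0,0,0,0,0,0,0,0,0,0,0,0,0,0,0,0,0,0,0,0,0,0,0,0],
)

```text
time_s: 26.1
position: [0.409, 0.2093, 0.1898]
tool_rot: [[0.01, 0.908, 0.418], [1.0, -0.001, -0.022], [-0.019, 0.418, -0.908]]
ft_force: [-5.2, 1.1, 5.0]
grip_width: 0.0261
```

Run:
```python
from rect import *
np.set_printoptions(precision=4,suppress=True)
o=env.observe(); Rt=o["tool_rot"]; p=o["position"]; print(o["time_s"],p,o["ft_force"]@Rt[:,2],o["qvel"])
t,d=imaging.get_image("top"); a=cv2.resize(t[165:215,300:360],None,fx=8,fy=8,interpolation=2); cv2.imwrite("pics/r24.png",a)
im,d=imaging.get_image("wrist"); c=cal("wrist")
xs,ys=np.meshgrid(np.arange(285,365),np.arange(140,312)); xs=xs.ravel();ys=ys.ravel()
L=np.array([Rt.T@(w("wrist",(a,b),d[b,a],c)-p) for a,b in zip(xs,ys)])
k=(L[:,2]>-.034)&(L[:,2]<-.024)&(abs(L[:,1])<.01)&(abs(L[:,0])<.009); print("end",np.median(L[k],0))
k=(L[:,2]>.078)&(L[:,2]<.1)&(abs(L[:,1])<.02)&(abs(L[:,0])<.02); print("mouth",L[k].min(0),L[k].max(0))
hc=np.array([.463,.205,.067]); n=-Rt[:,2]; m=p+Rt[:,2]*.088; print("mouth along n from housing (collar travel=.056-this)",(m-hc)@n, np.linalg.norm((m-hc)-n*((m-hc)@n)))
```

```text
26.1 [0.409  0.2093 0.1898] -6.739588850732402 [ 0.0057  0.0605  0.0198 -0.0059 -0.0749  0.0003]
end [ 0.0006 -0.0001 -0.0292]
mouth [-0.0073 -0.0142  0.0781] [0.0131 0.0129 0.1   ]
mouth along n from housing (collar travel=.056-this) 0.04622596569784218 0.0027638074025700017
```

View pics/r24.png

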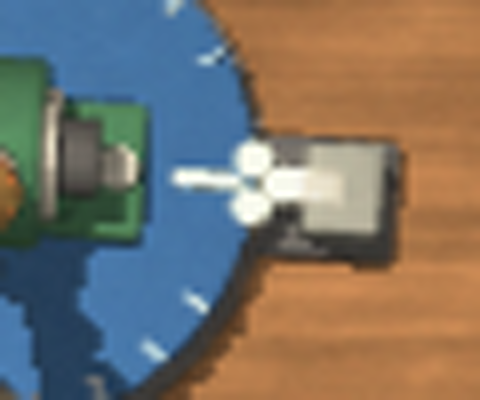

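The roller is between the pins at (250,185), and the estimated collar travel is about 10 mm with 9–10 N contact. I'll add 1 mm of margin and hand in.

Request:
step_arm(
  steps=[0,0,0,0.003,0,0,0,0,0,0,0.003,0,0,0,0,0,0,0.003,0,0,0,0,0,0,0.003,0,0,0],
)

```text
time_s: 26.6
position: [0.4094, 0.2093, 0.1891]
tool_rot: [[0.01, 0.908, 0.418], [1.0, -0.001, -0.022], [-0.019, 0.419, -0.908]]
ft_force: [-4.3, -0.0, 6.0]
grip_width: 0.0257
```

Run:
```python
from h import *
o=env.observe(); print(o["time_s"],o["position"],o["ft_force"]@o["tool_rot"][:,2],o["qvel"])
if -25<o["ft_force"]@o["tool_rot"][:,2]<-4: close_job(); print("handed in")
```

```text
26.6 [0.40940373 0.20928083 0.18905763] -7.278255058008524 [-0.030613    0.04232242  0.01698558 -0.07794842  0.06824168 -0.08096654]
the job is handed in; nothing more can be done
handed in
```

I handed the job in at 26.6 s with the coupler gripped and pressed on the nipple and the table in its detent. No verdict was given.

- **Table:** My first push stopped with the roller still on a pin, and I wrongly took that for the detent and lifted the coupler. I put the coupler back in its cup and turned the table again. I overshot to the other pin, nudged the knob back, and it snapped in. In the last top view, taken about half a second before the final 1 mm press, the roller sits between both pins on the white line.
- **Coupler:** I gripped it again, set it over the tip with the mouth within about 1 mm of the collar's axis, and pressed it on. The tool axis was within about 0.5 degrees of the nipple's expected 25-degree lean.
- **Final press:** The wrist measured about 7.3 N along the nipple, which is about 9 N of contact once the coupler's weight is allowed for. I estimate collar travel at about 10–11 mm from position, but the force alone suggests nearer 9–10 mm. Both are past 6.5 mm.
- **Uncertain:** The depth readings allow 1–2 mm of slip of the coupler in the fingers while pressing.
- **Risk:** The early lift before the table was in its detent could count against the order of steps.
- **Bystanders:** I never touched the wax pot, tape roll or thread spool, but I did not measure their positions at the end.

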